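# Check-weigh a bronze bush with tongs

### The arm

A 6-joint arm with a two-finger parallel gripper is mounted at the origin on the work surface. World frame = base frame: x ahead of the robot, y to its left, z up, the work surface at z = 0. Lengths are in m, angles in rad, forces in N, time in s.
With the tool pointing down it reaches from about 0.375 to 0.9 m from the base axis. Payload 3.1 kg.
Tool frame: the origin (TCP) lies on the centre line of the jaws, within the pads' length; the fingertips stand 17 mm ahead of it and the grasp point (between the pads) lies 2 mm behind it; x points along the fingers, y is the direction in which the jaws open and shut, and the axes are right-handed (so a half turn about x gives the same grasp; the last joint's range is limited). The gripper opens to 85 mm and grips with 20 to 120 N. Pads are 22 mm wide; open, the fingers measure 114 mm over their backs; the gripper's body (76 mm by 85 mm) begins 54 mm behind the grasp point. The pads swing forward as they close: fully open they stand 13 mm farther back than shut.
Start: joints at [-1.512, 0.527, 1.433, -0, 1.181, -0.178], TCP at [0.147, -0.608, 0.248] pointing down, gripper open.
Joint ranges: [-3.08, 3.08], [-0.75, 2.2], [0.22, 2.44], [-1.43, 4.57], [0, 2.65], [-2.85, 2.85]. Speed limits (rad/s): [2.79, 2.79, 3.14, 3.14, 3.14, 3.14].

### API

Orientations are given as a 3x3 rotation matrix whose columns are the frame's x, y, z axes.
In Python, from workcell import arm gives the robot as it stands.
- The arm moves only by the tool step_arm, never from a script. Its argument "increments" is a list of rows, each a list of 3 entries, a list of its own where there are three numbers: the finger opening in mm, from 0 to 85.4, then the shift along the tool's x, y, z in mm, then the turn, a rotation vector about the tool's x, y, z in rad. A call has 1 to 10 rows; each row shifts and turns the commanded pose from where the row before left it, along the tool's axes as they then stand; what a row does not reach is not made up. A row lasts 1/8 s, in which the tool goes at most 62.5 mm and 10.7 degrees, less where a joint would pass 70% of its speed; a pose out of reach is approached as far as the arm can. A call is refused whole if a number of a shift passes 62.5 or a number of a turn 0.188, either way. A call with a gripper value outside its range is refused whole. The fingers move at their own pace and stop on an object; the grip force is fixed at half the most. Time passes only in rows, so rows that do not move let the fingers close. It gives the time, the measured TCP pose, the force and the opening at its end, in the units of the state.
- arm.state(): the state, without advancing time (a new reading comes with each control period).
- arm.grab_frame(name): name is "scene" or "top"; returns a dict with "img" (420x560x3 uint8, blue, green, red), "intrinsics" (3x3 intrinsics, pixels), "dist_coeffs" ([k1, k2, p1, p2, k3] as OpenCV has them; the pictures are not rectified), "rvec" (rotation vector, rad) and "tvec" (3), from world to camera coordinates, as OpenCV has them. Camera axes: x right, y down, z forward; pixel columns grow to the right and rows downward; lengths in m; the calibration is good to about 2 mm. A picture is of the moment at which its call begins. There is no depth.
- arm.hand_in(): hands the job in, once; it reports no verdict.
The state is a dict: "time": time; "q": joint angles; "qvel": joint speeds; "tau": joint torques, N m; "eef_pos": TCP position; "eef_rot": TCP orientation; "wrist_force": force on the tool from outside, world axes, zero at the start; "torque": the same for the moment, N m; "opening": finger opening in m.
Only numpy, scipy, OpenCV 4.12 (cv2) and the standard library are available. Lean on these libraries where they do the work, as an engineer would, in place of code of your own. Each camera call takes 0.05 s, during which the arm holds its last target.

### The job

The returned bronze bush in the green tray is to be check-weighed without being touched by anything but the tongs: first stand the empty steel cup gently on the scale's raised round pan, upright and wholly on the pan, and let go of it. Then take up the spring tongs, squeeze them shut on the flanged bronze bush and lift it out of the tray, leaving the other parts and things where they are. Finish still holding: the bush gripped in the tongs, kept still and clear just over the mouth of the cup on the scale, within a hand's breadth of it, ready to be lowered in once the scale reads zero.

Things in the scene. Friction and masses are not known exactly. Their poses are not given: they have to be found in the camera images.
- cup: Empty open stainless steel weighing cup, straight round wall, 58 mm outside diameter, 45 mm high, wall 3 mm, 110 g, standing upright on the bench at the start. Origin: centre of its underside; z axis up through its mouth. Round, so its yaw does not matter.
- cup_rim (a point): Centre of the cup's mouth, level with its rim, 45 mm above its underside.
- scale: Compact white counting scale standing fixed on the bench, 240 mm deep (x) by 190 mm wide (y); its highest part is the pan. Origin: on the bench under the middle of the housing; x axis points from the sloping grey keypad at the front to the back. Housing at most 50 mm high. The pan does not sink noticeably.
- scale_pan (a point): Centre of the top face of the scale's round steel pan, a flat disc 110 mm in diameter without a rim, on a narrow neck, 78 mm above the bench, 25 mm behind the scale's origin.
- tongs: Spring tongs, 203 mm from hinge pin to tips, 115 g, lying flat on the bench, to be taken from above across both black handles. Origin: underside of the pin; x axis along the middle line from pin to tips, z up, y to the left jaw. Pin and handles are 28 mm high (z 0 to 28), soft orange tips 18 mm (z 5 to 23). A spring holds the jaws open against a stop; both jaws always move alike.
- tongs_grip (a point): Midway between the tongs' handles at mid-height, 88 mm along their x axis from the pin, 14 mm above their underside, near their centre of mass: the place to grip. Rubber handles from 58 to 118 mm along x. Width over their outer faces: 52.5 mm when open, 47 mm where they are parallel, 41 mm at 30 mm tip gap. Closing takes 6 N at first, 9 N at 41 mm; let out to full width, the tongs fall from the grip.
- tongs_tip (a point): Midway between the orange tip pads at mid-height, 102 mm ahead of tongs_grip, 14 mm above the tongs' underside; pads from 177 to 203 mm along x. Between the pads: 54 mm when open, 47 mm with the handles squeezed to 49 mm over their outer faces, 43 mm at 47 mm, 30 mm (the bush's diameter) at 41 mm.
- tongs_left: The tongs' jaw on their +y side, with handle and tip. Origin at the hinge pin; its x axis turns 0.065 rad outwards from the tongs' x axis when open, 0 when the tip gap is 30 mm.
- tongs_right: The tongs' jaw on their -y side, the mirror image of tongs_left.
- tray: Flat green parts tray fixed on the bench, 110 mm (x) by 280 mm (y), rim 12 mm high, floor 3 mm thick. Origin: underside centre. Three upright parts stand in it in a row along its y axis, about 90 mm apart; which part has which place varies.
- bush: The part to pick: bronze (golden brown) plain bearing bush with a bore, standing upright, 30 mm outside diameter, 40 mm high, with a flange 38 mm in diameter and 4 mm thick at its foot; about 110 g. Origin: centre of its underside; z axis up.
- bush_mid (a point): Centre of the bush, at half its height (20 mm above its underside).
- roller: Bystander: bright solid steel roller, 28 mm diameter, 38 mm high, standing in the tray. Origin: underside centre. Leave it alone.
- spacer: Bystander: black plastic tube, 32 mm diameter, 30 mm high, standing in the tray. Origin: underside centre. Leave it alone.
- tape: Bystander: roll of brown packing tape lying flat, 100 mm diameter, 48 mm high. Origin: underside centre.
- carton: Bystander: small cardboard carton 100 by 140 mm, 75 mm high, beyond the tray. Origin: underside centre.
- marker: Bystander: marker pen with a red cap, 135 mm long, 18 mm thick, lying flat. Origin: about its middle, on the bench.
Mind the look-alikes: they are no part of the job. What is shaped like the cup but turquoise is not meant.

How it is judged:
By the outcome, as a careful person would: the job done as asked, in the order asked, and still so for the second after the job is handed in, while the arm keeps its last pose, push and grip.
It also fails if it takes over 64 s, if anything falls off the work surface, if the arm or the gripper's body presses on something with over 40 N, if the wrist force passes 120 N, or if a joint passes its speed limit or range.

## Working session

There is one attempt and no reset: what is moved stays moved. The work goes in short steps, Python scripts to look and compute and a tool call to move; the robot and the scene stay as the last step left them, time stands still between calls to the robot, and variables do not carry over. Pictures are saved under pics/ and viewed, and the job is handed in when it is done.

Besides the shell and the picture viewer there is one more tool, called after "Emit:" by a JSON object that holds its "op" and its "data". step_arm: Moves the arm, as the interface text tells. Its arguments: {"type":"object","properties":{"increments":{"type":"array"}},"required":["increments"]}

```bash
mkdir -p pics; ls
python3 - <<'E'
from workcell import arm
import cv2,numpy as np
s=arm.state()
for k in s: print(k,np.round(s[k],4).tolist())
for n in("scene","top"):
    f=arm.grab_frame(n); cv2.imwrite(f"pics/{n}0.png",f["img"])
    print(n,np.round(f["intrinsics"],1).tolist(),np.round(f["dist_coeffs"],3),f["rvec"],f["tvec"])
E
```

```text
pics
time 0.0
q [-1.5125, 0.5285, 1.4339, -0.0, 1.1814, -0.1785]
qvel [0.0007, 0.001, -0.0008, -0.0017, -0.0003, -0.0008]
tau [0.0002, -44.2352, -17.8027, -0.0001, 0.0084, -0.0]
eef_pos [0.1466, -0.6069, 0.2473]
eef_rot [[-0.0001, 0.2345, -0.9721], [0.0022, -0.9721, -0.2345], [-1.0, -0.0021, -0.0004]]
wrist_force [-0.1135, 0.9115, 0.4758]
torque [-0.0183, 0.0022, 0.0389]
opening 0.0854
scene [[439.9, 0.0, 282.4], [0.0, 439.9, 217.0], [0.0, 0.0, 1.0]] [-0.1  0.   0.   0.   0. ] [ 2.07456875  1.38560681 -0.50656942] [-0.16545928 -0.33447158  1.42448387]
top [[530.2, 0.0, 279.6], [0.0, 530.2, 214.5], [0.0, 0.0, 1.0]] [0.025 0.    0.    0.    0.   ] [ 2.15373079 -2.12461457  0.22181861] [-0.07315673  0.53622475  1.28232469]
```

View pics/scene0.png

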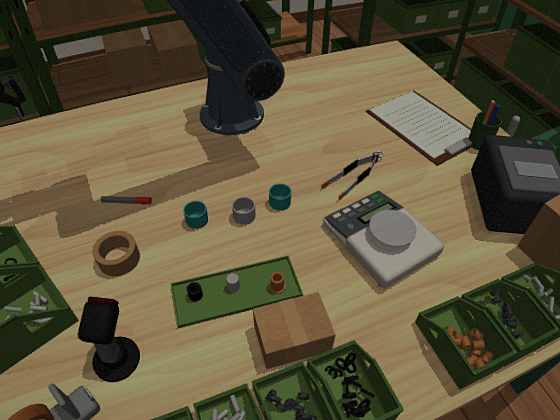

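View pics/top0.png

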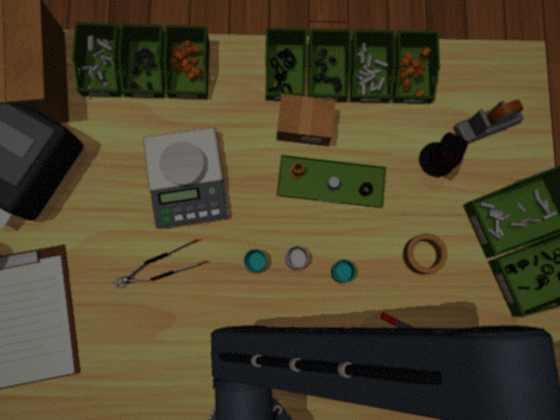

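The steel (grey) cup is at scene (243,210) / top (297,258). The two turquoise cups beside it, at top (256,261) and (343,271), are decoys. The bush looks like the orange part at top (298,171) and scene (277,282). I'll confirm both in enlarged crops and then measure.

```bash
cat > h.py <<'E'
import cv2,numpy as np
from workcell import arm
def cal(f):
    R,_=cv2.Rodrigues(np.array(f["rvec"],float)); return np.array(f["intrinsics"],float),np.array(f["dist_coeffs"],float),R,np.array(f["tvec"],float).ravel()
def ray(f,uv):
    K,d,R,t=cal(f); p=cv2.undistortPoints(np.array([[uv]],float),K,d).ravel()
    return -R.T@t, R.T@np.array([p[0],p[1],1.])
def onz(f,uv,z):
    c,d=ray(f,uv); return c+d*(z-c[2])/d[2]
def proj(f,P):
    K,d,R,t=cal(f); return cv2.projectPoints(np.array(P,float).reshape(-1,3),np.array(f["rvec"],float),t,K,d)[0].reshape(-1,2)
def tri(fa,ua,fb,ub):
    (c1,d1),(c2,d2)=ray(fa,ua),ray(fb,ub)
    A=np.stack([d1,-d2],1); s=np.linalg.lstsq(A,c2-c1,rcond=None)[0]
    p,q=c1+d1*s[0],c2+d2*s[1]; return (p+q)/2,np.linalg.norm(p-q)
def crop(f,u0,v0,u1,v1,name,s=4):
    cv2.imwrite(f"pics/{name}.png",cv2.resize(np.clip(f["img"][v0:v1,u0:u1].astype(float)*1.5,0,255).astype(np.uint8),None,fx=s,fy=s,interpolation=cv2.INTER_CUBIC))
E
python3 - <<'E'
from h import *
f=arm.grab_frame("top"); g=arm.grab_frame("scene")
import pickle; pickle.dump((f,g),open("fg0.pkl","wb"))
crop(f,100,120,300,300,"t1",4)
crop(f,230,150,400,290,"t2",4); crop(g,170,140,390,300,"s1",3)
E
```

```text
(no output)
```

View pics/t1.png

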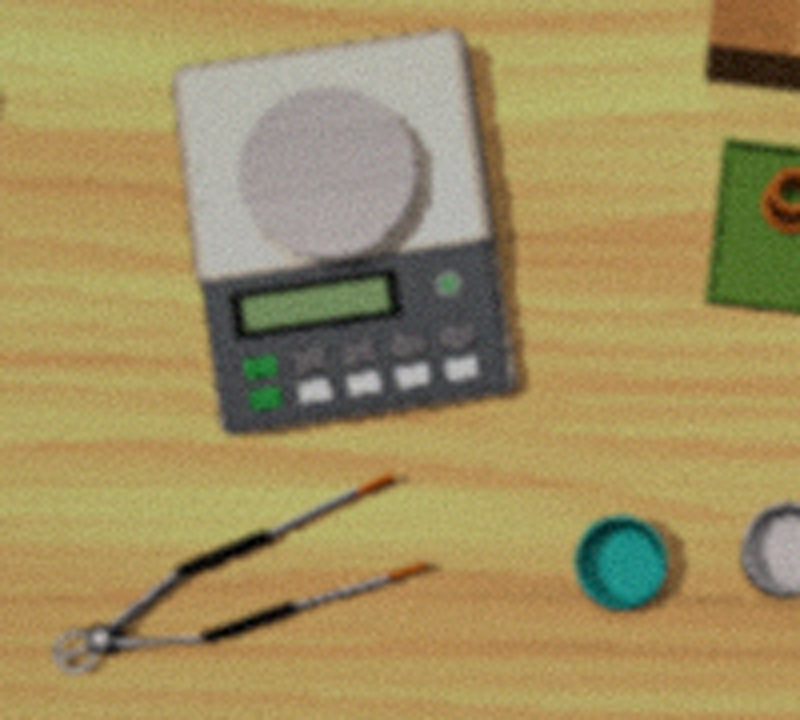

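View pics/t2.png

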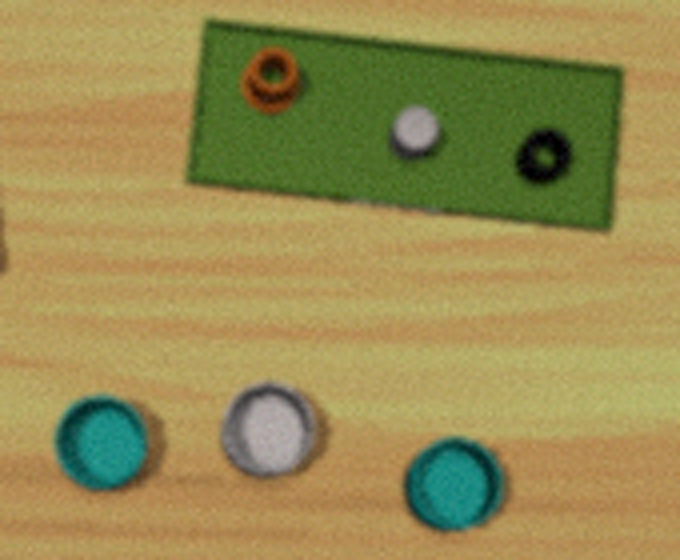

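View pics/s1.png

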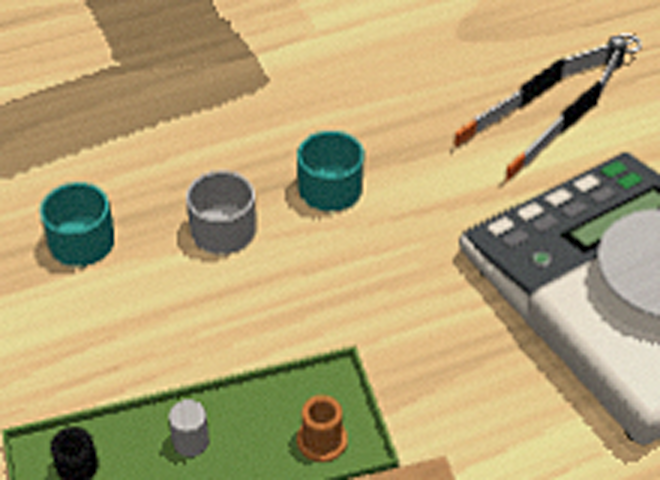

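The grey cup sits between the two turquoise ones, and the flanged bronze bush is at the tray's left end in the top view. Those are the right targets. Next I'll measure with masks.

```bash
cat > m0.py <<'E'
from h import *
import pickle
f,g=pickle.load(open("fg0.pkl","rb"))
def comps(fr,mask,box,minA=8):
    u0,v0,u1,v1=box; m=np.zeros_like(mask); m[v0:v1,u0:u1]=mask[v0:v1,u0:u1]
    n,l,s,c=cv2.connectedComponentsWithStats(m.astype(np.uint8))
    return [(s[i,4],s[i,:4].tolist(),c[i].round(2),l==i) for i in range(1,n) if s[i,4]>=minA]
def hsv(fr): return [x.astype(int) for x in cv2.split(cv2.cvtColor(cv2.GaussianBlur(fr["img"],(3,3),0),cv2.COLOR_BGR2HSV))]
H,S,V=hsv(f); Hg,Sg,Vg=hsv(g)
if __name__=="__main__":
    print("cup top");
    for a in comps(f,(S<70)&(V>40),(270,235,325,285)): print(a[:3])
    for a in comps(g,(Sg<70)&(Vg>40),(225,190,262,230)): print(a[:3])
    print("pan");
    for a in comps(f,(S<40)&(V>40),(150,130,220,190)): print(a[:3],np.median(V[a[3]]))
    print(V[160,155:215].tolist()); print(S[160,155:215].tolist())
    print("bush")
    for a in comps(f,((H<15)|(H>175))&(S>150),(280,155,320,190)): print(a[:3])
    for a in comps(g,((Hg<15))&(Sg>150),(265,265,295,300)): print(a[:3])
    print("tips")
    for a in comps(f,((H<12)|(H>175))&(S>150),(180,230,225,280),4): print(a[:3])
    for a in comps(g,((Hg<12))&(Sg>150),(310,170,360,210),4): print(a[:3])
    print("handles")
    for a in comps(f,(V<45),(135,240,185,290)): print(a[:3])
    for a in comps(g,(Vg<50),(330,150,380,190)): print(a[:3])
E
python3 m0.py
```

```text
cup top
(np.int32(420), [286, 246, 22, 23], array([296.58, 256.87]))
(np.int32(544), [232, 197, 23, 28], array([243.32, 210.08]))
pan
(np.int32(3819), [150, 130, 70, 60], array([184.27, 160.62])) 113.0
[121, 122, 121, 119, 116, 111, 107, 107, 108, 108, 108, 107, 107, 108, 107, 107, 108, 109, 108, 108, 109, 109, 109, 108, 107, 108, 109, 109, 109, 109, 109, 108, 108, 109, 109, 108, 108, 107, 107, 109, 109, 108, 108, 109, 109, 110, 109, 103, 92, 83, 82, 87, 97, 109, 118, 121, 122, 122, 121, 121]
[15, 17, 13, 13, 15, 16, 14, 14, 14, 14, 17, 14, 14, 14, 14, 14, 14, 14, 17, 17, 16, 14, 14, 17, 14, 14, 16, 14, 14, 14, 16, 14, 14, 12, 12, 9, 12, 14, 14, 16, 14, 14, 14, 16, 14, 16, 16, 17, 22, 34, 40, 38, 26, 14, 11, 11, 10, 8, 8, 6]
bush
(np.int32(100), [292, 163, 12, 15], array([297.33, 170.18]))
(np.int32(238), [270, 273, 15, 20], array([276.82, 282.92]))
tips
(np.int32(24), [322, 181, 7, 7], array([324.83, 183.92]))
(np.int32(19), [339, 192, 6, 7], array([341.42, 195.16]))
handles
(np.int32(70), [145, 254, 23, 11], array([155.41, 258.37]))
(np.int32(57), [151, 271, 23, 9], array([162.44, 275.19]))
(np.int32(29), [371, 155, 7, 7], array([374.03, 157.66]))
(np.int32(94), [342, 160, 17, 15], array([350.21, 167.17]))
(np.int32(77), [356, 168, 15, 16], array([363.08, 175.29]))
```

```bash
cat > m1.py <<'E'
from m0 import *
np.set_printoptions(precision=4,suppress=True)
print("cams",ray(f,(280,214))[0],ray(g,(280,214))[0])
print("cup",tri(f,(296.6,256.9),g,(243.3,210.1)), onz(f,(296.6,256.9),.035), onz(g,(243.3,210.1),.0225))
print("bush",tri(f,(297.3,170.2),g,(276.8,282.9)), onz(f,(297.3,170.2),.025),onz(g,(276.8,282.9),.0215))
# pan: pan vs housing brightness + dark shadow edge -> ellipse
ps=[]
m=((V<114)&(V>98)&(S<30)).astype(np.uint8)
m=cv2.morphologyEx(m,cv2.MORPH_OPEN,np.ones((5,5)))
for a in comps(f,m>0,(150,130,220,200),200):
    print(a[:3]); c=cv2.findContours(a[3].astype(np.uint8),0,1)[0][0]; e=cv2.fitEllipse(cv2.convexHull(c)); print(e, onz(f,e[0],.078))
mg=((Sg<30)&(Vg>60)).astype(np.uint8)
print(Vg[228,355:430].tolist())
tp=[onz(f,p,.014) for p in ((195,241.5),)]
TL=[onz(f,p,.014) for p in [(194,241.5),(202,263)]]
HL=[onz(f,p,.014) for p in [(155.4,258.4),(162.4,275.2)]]
print("tips top",TL,"handles top",HL)
print("scene tips",[onz(g,p,.014) for p in [(324.8,183.9),(341.4,195.2)]],"h",[onz(g,p,.014) for p in [(350.2,167.2),(363.1,175.3)]])
for w in ("pin",): print(onz(f,(125.5,279.5),.028))
sc=[onz(f,(u/4+100,v/4+120),.045) for u,v in [(178,70),(462,30),(520,390),(222,430)]]; print("scale corners",sc,np.mean(sc,0))
tc=[onz(f,(u/4+230,v/4+150),.012) for u,v in [(205,20),(622,66),(610,228),(188,182)]]; print("tray",tc,np.mean(tc,0))
E
python3 m1.py
python3 - <<'E'
import sys; sys.path.insert(0,'.')
import os; os.chdir('.')
from m0 import *
crop(f,110,230,220,300,"t3",7); crop(g,310,140,400,210,"s3",8)
E
```

```text
cams [ 0.2986 -0.0319  1.3591] [ 1.1551 -0.3127  0.8581]
cup (array([ 0.4334, -0.1101,  0.0267]), np.float64(0.0007240122042344864)) [ 0.4324 -0.11    0.035 ] [ 0.4299 -0.1088  0.0225]
bush (array([ 0.6612, -0.1114,  0.0181]), np.float64(0.00045032457589635973)) [ 0.6593 -0.1112  0.025 ] [ 0.6633 -0.112   0.0215]
(np.int32(1301), [160, 142, 43, 38], array([180.75, 160.36]))
((181.05203247070312, 160.8540496826172), (38.34638214111328, 45.25162887573242), 71.588134765625) [0.6634 0.1815 0.078 ]
[53, 53, 53, 52, 52, 53, 58, 69, 89, 109, 115, 103, 91, 88, 94, 110, 124, 127, 126, 126, 126, 126, 126, 125, 124, 123, 123, 123, 123, 123, 124, 124, 126, 125, 124, 124, 124, 123, 124, 124, 124, 125, 124, 124, 124, 124, 124, 123, 122, 123, 124, 123, 123, 122, 122, 122, 122, 122, 121, 122, 127, 139, 150, 153, 152, 153, 152, 153, 152, 150, 146, 143, 143, 146, 149]
tips top [array([0.4702, 0.1502, 0.014 ]), array([0.4159, 0.1279, 0.014 ])] handles top [array([0.4259, 0.2452, 0.014 ]), array([0.384 , 0.2255, 0.014 ])]
scene tips [array([0.416 , 0.1305, 0.014 ]), array([0.471 , 0.1527, 0.014 ])] h [array([0.3828, 0.2275, 0.014 ]), array([0.4256, 0.2451, 0.014 ])]
[0.3715 0.3127 0.028 ]
scale corners [array([0.7329, 0.2827, 0.045 ]), array([0.7638, 0.1024, 0.045 ]), array([0.5282, 0.0585, 0.045 ]), array([0.5   , 0.2427, 0.045 ])] [0.6312 0.1716 0.045 ]
tray [array([ 0.7033, -0.0694,  0.012 ]), array([ 0.6771, -0.3448,  0.012 ]), array([ 0.568 , -0.3344,  0.012 ]), array([ 0.5939, -0.0595,  0.012 ])] [ 0.6356 -0.202   0.012 ]
```

View pics/t3.png

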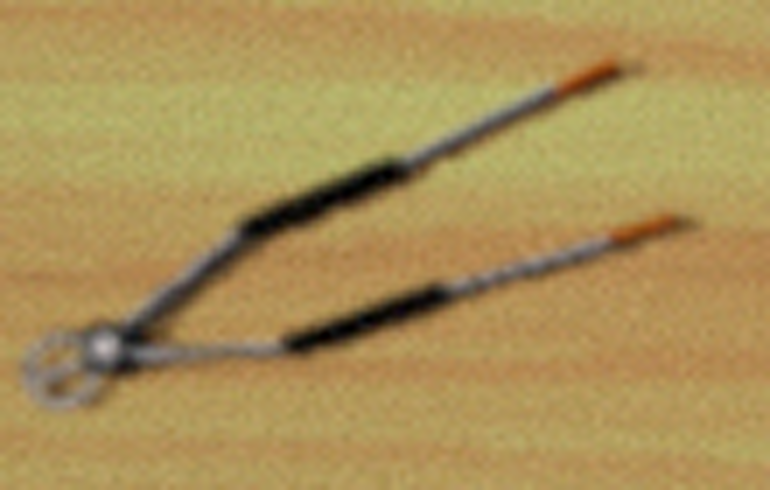

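View pics/s3.png

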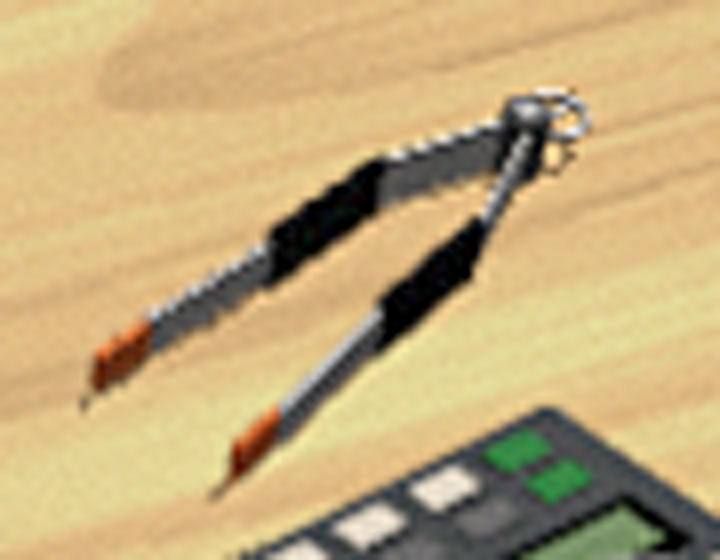

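```bash
cat > plan.py <<'E'
import sys,numpy as np
from scipy.spatial.transform import Rotation as Ro
np.set_printoptions(precision=4,suppress=True)
def yawR(a): # tool x down, y at azimuth a
    c,s=np.cos(a),np.sin(a); return np.array([[0,c,s],[0,s,-c],[-1,0,0]])
def plan(p,R,tp,ta,n,op,w=None):
    """rows from commanded p,R to tp, tool-y azimuth ta; equal world steps, w=weights"""
    p=np.array(p,float);R=np.array(R,float);Rt=yawR(ta)
    w=np.ones(n) if w is None else np.array(w,float); w=np.cumsum(w)/sum(w)
    rv=Ro.from_matrix(R.T@Rt).as_rotvec(); p0=p.copy();R0=R.copy();rows=[]
    for k in w:
        g=p0+(np.array(tp)-p0)*k; Rg=R0@Ro.from_rotvec(rv*k).as_matrix()
        sh=np.round(R.T@(g-p)*1000,1); tr=np.round(Ro.from_matrix(R.T@Rg).as_rotvec(),3)
        rows.append([op,sh.tolist(),tr.tolist()])
        p=p+R@sh/1000; R=R@Ro.from_rotvec(tr).as_matrix()
    for r in rows: print(r)
    print("end",p,"maxsh",max(np.linalg.norm(r[1]) for r in rows),"maxturn",max(np.linalg.norm(r[2]) for r in rows))
E
python3 - <<'E'
from plan import *
from h import *
import pickle
f,g=pickle.load(open("fg0.pkl","rb"))
s=arm.state(); print(s["time"])
print("pan",onz(f,(182,163.7),.078))
for P in ([.656,.176,.078],[.659,.179,.078],[.662,.178,.078]): print(P,proj(f,P),proj(g,P))
# scene: pan edge on row 228 cols ~370.. 415
print("tips",onz(f,(194.3,240.7),.023),onz(f,(202.1,262.7),.023),tri(f,(194.3,240.7),g,(341.7,194.8)),tri(f,(202.1,262.7),g,(324.9,183.5)))
print("han",onz(f,(156.4,258.6),.028),onz(f,(162.6,275.7),.028))
print("pin",onz(f,(124.9,280),.028))
plan([.147,-.608,.248],s["eef_rot"],[.432,-.1095,.13],-0.03,10,85)
crop(g,310,180,460,290,"s4",5)
E
```

```text
0.2
pan [0.6562 0.1789 0.078 ]
[0.656, 0.176, 0.078] [[183.1672 163.7894]] [[390.2879 226.7239]]
[0.659, 0.179, 0.078] [[182.0047 162.5989]] [[392.0642 227.2648]]
[0.662, 0.178, 0.078] [[182.4615 161.4402]] [[392.3842 228.3132]]
tips [0.4711 0.1483 0.023 ] [0.4158 0.1266 0.023 ] (array([0.4725, 0.1505, 0.0176]), np.float64(0.0032225496379338727)) (array([0.4169, 0.1286, 0.017 ]), np.float64(0.0027337757405325493))
han [0.4242 0.2398 0.028 ] [0.3819 0.2223 0.028 ]
pin [0.3703 0.3141 0.028 ]
[85, [11.9, -41.8, -39.4], [-0.13, -0.0, 0.0]]
[85, [11.8, -36.3, -44.5], [-0.131, -0.0, 0.0]]
[85, [11.9, -30.1, -48.8], [-0.13, -0.0, 0.0]]
[85, [11.9, -23.6, -52.3], [-0.131, -0.0, 0.0]]
[85, [11.8, -16.6, -55.0], [-0.13, -0.001, 0.0]]
[85, [11.8, -9.2, -56.7], [-0.13, 0.0, 0.0]]
[85, [11.8, -1.9, -57.4], [-0.131, 0.0, 0.001]]
[85, [11.8, 5.6, -57.1], [-0.13, -0.0, -0.0]]
[85, [11.9, 13.0, -55.9], [-0.131, -0.0, -0.0]]
[85, [11.8, 20.2, -53.8], [-0.13, -0.0, -0.0]]
end [ 0.432  -0.1095  0.13  ] maxsh 58.66617424035762 maxturn 0.13100381673829203
```

View pics/s4.png

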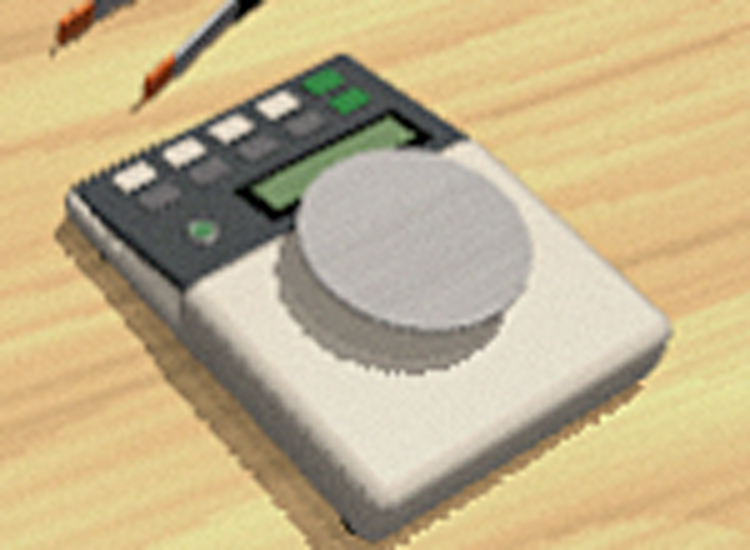

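Emit:
{"op": "step_arm", "data": {"increments": [[85, [11.9, -41.8, -39.4], [-0.13, 0, 0]], [85, [11.8, -36.3, -44.5], [-0.131, 0, 0]], [85, [11.9, -30.1, -48.8], [-0.13, 0, 0]], [85, [11.9, -23.6, -52.3], [-0.131, 0, 0]], [85, [11.8, -16.6, -55], [-0.13, 0, 0]], [85, [11.8, -9.2, -56.7], [-0.13, 0, 0]], [85, [11.8, -1.9, -57.4], [-0.131, 0, 0]], [85, [11.8, 5.6, -57.1], [-0.13, 0, 0]], [85, [11.9, 13, -55.9], [-0.131, 0, 0]], [85, [11.8, 20.2, -53.8], [-0.13, 0, 0]]]}}

```text
time: 1.45
eef_pos: [0.4328, -0.1077, 0.1296]
eef_rot: [[0.001, 1.0, -0.026], [-0.0, -0.026, -1.0], [-1.0, 0.001, 0.0]]
wrist_force: [0.8, -1.4, -0.4]
opening: 0.0849
```

Emit:
{"op": "step_arm", "data": {"increments": [[85, [0, 0, 0], [0, 0, 0]], [85, [0, 0, 0], [0, 0, 0]]]}}

```text
time: 1.7
eef_pos: [0.4317, -0.1093, 0.1299]
eef_rot: [[-0.0, 1.0, -0.03], [-0.0, -0.03, -1.0], [-1.0, 0.0, 0.0]]
wrist_force: [0.5, -0.0, -0.8]
opening: 0.0849
```

Run:
```python
from h import *
s=arm.state(); print(s["time"],s["eef_pos"],np.round(s["eef_rot"],3).tolist(),s["wrist_force"])
f=arm.grab_frame("top"); g=arm.grab_frame("scene")
crop(f,200,180,400,320,"t5",4); crop(g,170,120,330,260,"s5",4)
```

```text
1.7 [ 0.43172524 -0.10928478  0.12994212] [[-0.0, 1.0, -0.03], [-0.0, -0.03, -1.0], [-1.0, 0.0, 0.0]] [ 0.54702754 -0.00329909 -0.77937522]
```

View pics/s5.png

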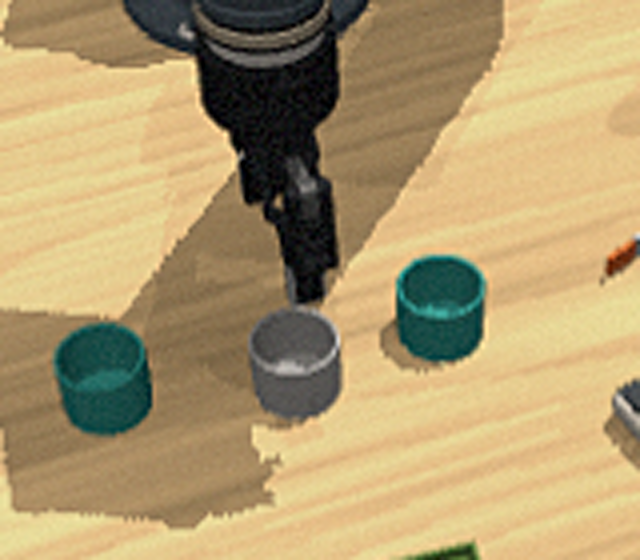

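View pics/t5.png

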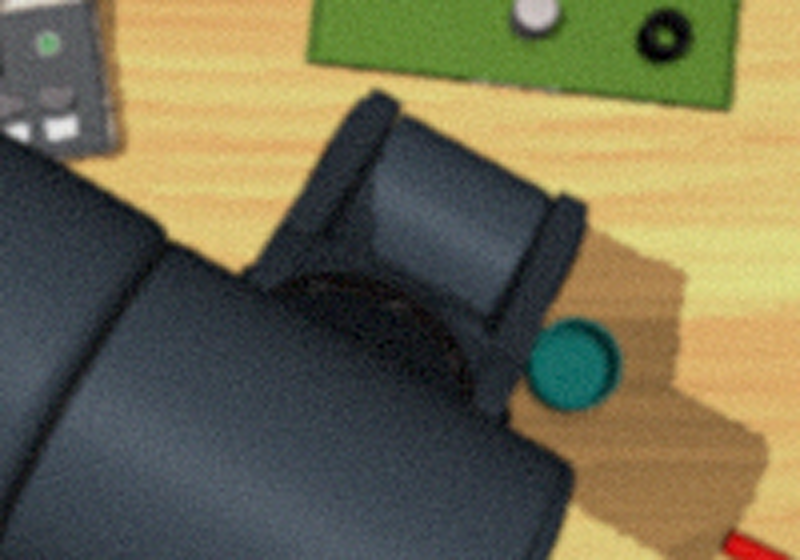

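The gripper is over the grey cup with the fingers fore and aft, and the front fingertip is at scene (247,195). I'll work out the fingertip height from that.

Run:
```python
from h import *
g=arm.grab_frame("scene")
for z in (.113,.118,.126): print(z,proj(g,[[.4745,-.111,z],[.489,-.111,z]]).round(1).tolist())
```

```text
0.113 [[246.5, 197.7], [248.6, 201.9]]
0.118 [[246.4, 196.2], [248.5, 200.4]]
0.126 [[246.2, 193.8], [248.3, 198.0]]
```

Emit:
{"op": "step_arm", "data": {"increments": [[85, [25, 0, 0], [0, 0, 0]], [85, [30, 0, 0], [0, 0, 0]], [85, [30, 0, 0], [0, 0, 0]], [85, [14, 0, 0], [0, 0, 0]], [85, [7, 0, 0], [0, 0, 0]], [85, [0, 0, 0], [0, 0, 0]], [54, [0, 0, 0], [0, 0, 0]], [54, [0, 0, 0], [0, 0, 0]], [54, [0, 0, 0], [0, 0, 0]], [54, [0, 0, 0], [0, 0, 0]]]}}

```text
time: 3.1
eef_pos: [0.432, -0.1093, 0.0251]
eef_rot: [[0.002, 1.0, -0.029], [-0.001, -0.029, -1.0], [-1.0, 0.002, 0.001]]
wrist_force: [-1.0, -1.5, 6.7]
opening: 0.0572
```

Emit:
{"op": "step_arm", "data": {"increments": [[50, [0, 0, 0], [0, 0, 0]], [50, [0, 0, 0], [0, 0, 0]], [50, [0, 0, 0], [0, 0, 0]]]}}

```text
time: 3.48
eef_pos: [0.432, -0.1093, 0.0251]
eef_rot: [[0.002, 1.0, -0.029], [-0.001, -0.029, -1.0], [-1.0, 0.002, 0.001]]
wrist_force: [-0.3, -0.2, 6.4]
opening: 0.0569
```

Run:
```python
from h import *
from plan import *
s=arm.state(); print(s["time"],s["eef_pos"],s["wrist_force"],s["opening"])
g=arm.grab_frame("scene"); crop(g,170,120,330,260,"s6",4)
R=yawR(-0.03)
plan([.432,-.1095,.024],R,[.44,-.105,.2],-0.03,4,45,[.5,1,1,1])
plan([.44,-.105,.2],R,[.658,.179,.125],0.3,9,45,[.6]+[1]*6+[.8,.5])
```

```text
3.475 [ 0.432  -0.1093  0.0251] [-0.3084 -0.1619  6.4356] 0.05691538018542881
[45, [-25.1, 1.1, -0.7], [0.0, 0.0, 0.0]]
[45, [-50.3, 2.3, -1.3], [0.0, 0.0, 0.0]]
[45, [-50.3, 2.2, -1.4], [0.0, 0.0, 0.0]]
[45, [-50.3, 2.3, -1.3], [0.0, 0.0, 0.0]]
end [ 0.44  -0.105  0.2  ] maxsh 50.3693359098569 maxturn 0.0
[45, [5.7, 15.9, -22.1], [-0.025, 0.0, 0.0]]
[45, [9.5, 27.4, -36.0], [-0.042, 0.0, 0.0]]
[45, [9.5, 28.9, -34.9], [-0.042, 0.0, 0.0]]
[45, [9.5, 30.4, -33.7], [-0.041, 0.0, 0.0]]
[45, [9.5, 31.7, -32.4], [-0.042, 0.0, 0.0]]
[45, [9.5, 33.0, -31.0], [-0.042, 0.0, 0.0]]
[45, [9.5, 34.3, -29.6], [-0.042, 0.0, 0.0]]
[45, [7.6, 28.4, -22.6], [-0.033, 0.0, 0.0]]
[45, [4.7, 18.2, -13.4], [-0.021, 0.0, 0.0]]
end [0.658 0.179 0.125] maxsh 46.36917079267215 maxturn 0.042
```

View pics/s6.png

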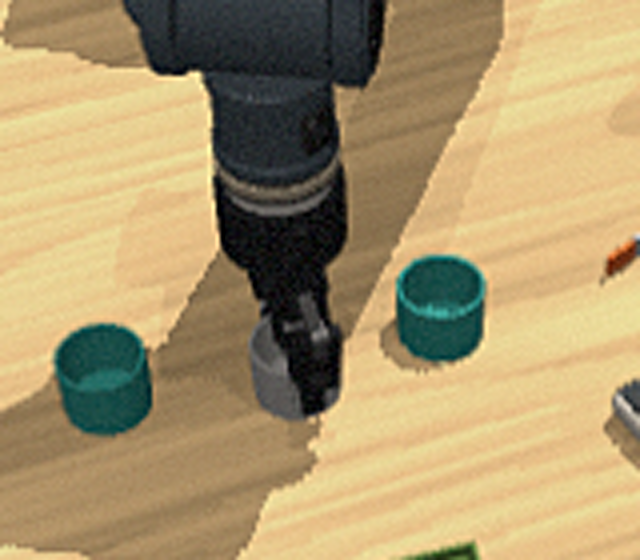

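Emit:
{"op": "step_arm", "data": {"increments": [[45, [-10, 0, 0], [0, 0, 0]], [45, [-35, 2, -1.5], [0, 0, 0]], [45, [-50, 2, -1.3], [0, 0, 0]], [45, [-50, 2, -1.3], [0, 0, 0]], [45, [-31, 1.9, -0.6], [0, 0, 0]]]}}

```text
time: 4.15
eef_pos: [0.44, -0.1045, 0.2029]
eef_rot: [[0.003, 1.0, -0.03], [-0.002, -0.03, -1.0], [-1.0, 0.003, 0.001]]
wrist_force: [-0.5, 0.2, -1.5]
opening: 0.0566
```

Emit:
{"op": "step_arm", "data": {"increments": [[45, [5.7, 15.9, -22.1], [-0.025, 0, 0]], [45, [9.5, 27.4, -36], [-0.042, 0, 0]], [45, [9.5, 28.9, -34.9], [-0.042, 0, 0]], [45, [9.5, 30.4, -33.7], [-0.041, 0, 0]], [45, [9.5, 31.7, -32.4], [-0.042, 0, 0]], [45, [9.5, 33, -31], [-0.042, 0, 0]], [45, [9.5, 34.3, -29.6], [-0.042, 0, 0]], [45, [7.6, 28.4, -22.6], [-0.033, 0, 0]], [45, [4.7, 18.2, -13.4], [-0.021, 0, 0]], [45, [0, 0, 0], [0, 0, 0]]]}}

```text
time: 5.4
eef_pos: [0.6575, 0.1808, 0.1246]
eef_rot: [[-0.001, 0.955, 0.298], [0.0, 0.298, -0.955], [-1.0, -0.0, -0.0]]
wrist_force: [-0.0, -0.1, -0.9]
opening: 0.0571
```

Run:
```python
from h import *
s=arm.state(); print(s["time"],s["eef_pos"],np.round(s["eef_rot"],3).tolist(),s["wrist_force"],s["opening"])
g=arm.grab_frame("scene"); crop(g,310,130,470,270,"s7",4)
f=arm.grab_frame("top"); crop(f,100,100,300,250,"t7",4)
```

```text
5.4 [0.6574651  0.18080469 0.12461494] [[-0.001, 0.955, 0.298], [0.0, 0.298, -0.955], [-1.0, -0.0, -0.0]] [-0.04184965 -0.09532149 -0.89092366] 0.0571317646933238
```

View pics/s7.png

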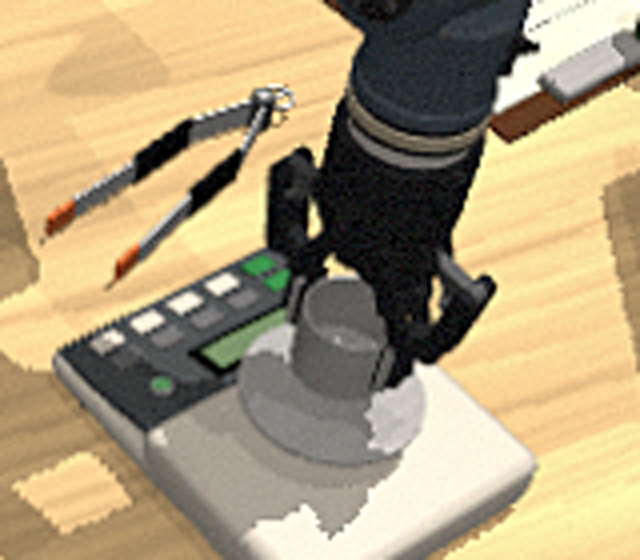

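The cup is held upright over the pan, so I'll lower it gently.

Emit:
{"op": "step_arm", "data": {"increments": [[45, [7, 0, 0], [0, 0, 0]], [45, [7, 0, 0], [0, 0, 0]], [45, [3, 0, 0], [0, 0, 0]], [45, [1.5, 0, 0], [0, 0, 0]], [45, [1, 0, 0], [0, 0, 0]], [45, [0.7, 0, 0], [0, 0, 0]], [45, [0, 0, 0], [0, 0, 0]]]}}

```text
time: 6.38
eef_pos: [0.6577, 0.1793, 0.1048]
eef_rot: [[0.0, 0.955, 0.296], [-0.0, 0.296, -0.955], [-1.0, 0.0, 0.0]]
wrist_force: [-1.3, -0.4, -1.5]
opening: 0.0572
```

Emit:
{"op": "step_arm", "data": {"increments": [[45, [0.6, 0, 0], [0, 0, 0]], [45, [0.6, 0, 0], [0, 0, 0]], [45, [0.4, 0, 0], [0, 0, 0]], [45, [0, 0, 0], [0, 0, 0]]]}}

```text
time: 6.88
eef_pos: [0.6577, 0.1793, 0.1033]
eef_rot: [[0.0, 0.955, 0.296], [0.0, 0.296, -0.955], [-1.0, 0.0, -0.0]]
wrist_force: [-0.3, -0.4, -0.1]
opening: 0.0571
```

Emit:
{"op": "step_arm", "data": {"increments": [[45, [0.5, 0, 0], [0, 0, 0]], [45, [0, 0, 0], [0, 0, 0]]]}}

```text
time: 7.12
eef_pos: [0.6577, 0.1793, 0.1033]
eef_rot: [[0.0, 0.955, 0.296], [0.0, 0.296, -0.955], [-1.0, 0.0, 0.0]]
wrist_force: [-1.3, 0.5, 4.5]
opening: 0.0572
```

Emit:
{"op": "step_arm", "data": {"increments": [[60, [0, 0, 0], [0, 0, 0]], [63, [0, 0, 0], [0, 0, 0]], [75, [0, 0, 0], [0, 0, 0]], [85, [0, 0, 0], [0, 0, 0]], [85, [0, 0, 0], [0, 0, 0]], [85, [0, 0, 0], [0, 0, 0]], [85, [-10, 0, 0], [0, 0, 0]], [85, [-30, 0, 0], [0, 0, 0]], [85, [-50, 0, 0], [0, 0, 0]]]}}

```text
time: 8.25
eef_pos: [0.6564, 0.1791, 0.1921]
eef_rot: [[-0.004, 0.955, 0.295], [-0.0, 0.295, -0.955], [-1.0, -0.004, -0.001]]
wrist_force: [0.7, 0.3, 0.7]
opening: 0.0852
```

Run:
```python
from h import *
from plan import *
s=arm.state(); print(s["time"],s["eef_pos"],s["wrist_force"],s["opening"])
g=arm.grab_frame("scene"); crop(g,310,130,470,270,"s8",4)
```

```text
8.25 [0.6564 0.1791 0.1921] [0.659  0.2879 0.6944] 0.08522091433903493
```

View pics/s8.png

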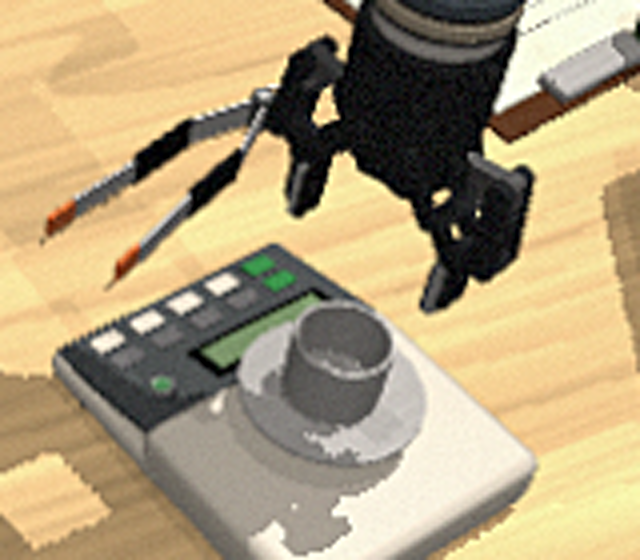

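The cup is standing upright near the pan's centre, released. Next I'll move over the tongs.

Run:
```python
from plan import *
plan([.658,.179,.193],yawR(.3),[.404,.2325,.19],.396,6,85)
plan([.404,.2325,.19],yawR(.396),[.404,.2325,.06],.396,3,85)
```

```text
[85, [0.5, -37.8, -21.0], [-0.016, 0.0, 0.0]]
[85, [0.5, -37.5, -21.7], [-0.016, 0.0, 0.0]]
[85, [0.5, -37.1, -22.2], [-0.016, 0.0, 0.0]]
[85, [0.5, -36.7, -22.8], [-0.016, 0.0, 0.0]]
[85, [0.5, -36.4, -23.4], [-0.016, 0.0, 0.0]]
[85, [0.5, -36.0, -24.0], [-0.016, 0.0, 0.0]]
end [0.404  0.2325 0.19  ] maxsh 43.328858743336404 maxturn 0.016
[85, [43.3, 0.0, 0.0], [0.0, 0.0, 0.0]]
[85, [43.4, 0.0, 0.0], [0.0, 0.0, 0.0]]
[85, [43.3, 0.0, 0.0], [0.0, 0.0, 0.0]]
end [0.404  0.2325 0.06  ] maxsh 43.4 maxturn 0.0
```

Emit:
{"op": "step_arm", "data": {"increments": [[85, [0.5, -37.8, -21], [-0.016, 0, 0]], [85, [0.5, -37.5, -21.7], [-0.016, 0, 0]], [85, [0.5, -37.1, -22.2], [-0.016, 0, 0]], [85, [0.5, -36.7, -22.8], [-0.016, 0, 0]], [85, [0.5, -36.4, -23.4], [-0.016, 0, 0]], [85, [0.5, -36, -24], [-0.016, 0, 0]], [85, [43, 0, 0], [0, 0, 0]], [85, [43, 0, 0], [0, 0, 0]], [85, [34, 0, 0], [0, 0, 0]], [85, [0, 0, 0], [0, 0, 0]]]}}

```text
time: 9.55
eef_pos: [0.4028, 0.2325, 0.0684]
eef_rot: [[-0.004, 0.923, 0.386], [-0.001, 0.386, -0.923], [-1.0, -0.004, -0.0]]
wrist_force: [0.4, 0.0, 0.1]
opening: 0.085
```

Run:
```python
from h import *
from plan import *
s=arm.state(); print(s["time"],s["eef_pos"],np.round(s["eef_rot"],3).tolist(),s["wrist_force"],s["opening"])
g=arm.grab_frame("scene"); crop(g,310,100,440,210,"s9",6)
f=arm.grab_frame("top"); crop(f,100,110,260,300,"t9",4)
cv2.imwrite("pics/t9f.png",f["img"])
```

```text
9.55 [0.4028 0.2325 0.0684] [[-0.004, 0.923, 0.386], [-0.001, 0.386, -0.923], [-1.0, -0.004, -0.0]] [0.4373 0.0466 0.1055] 0.08500850046662449
```

View pics/s9.png

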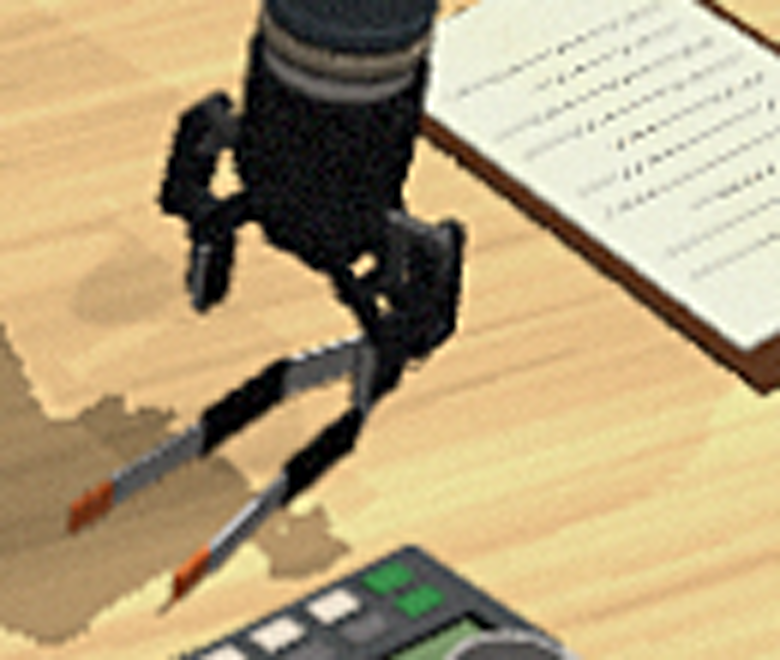

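View pics/t9.png

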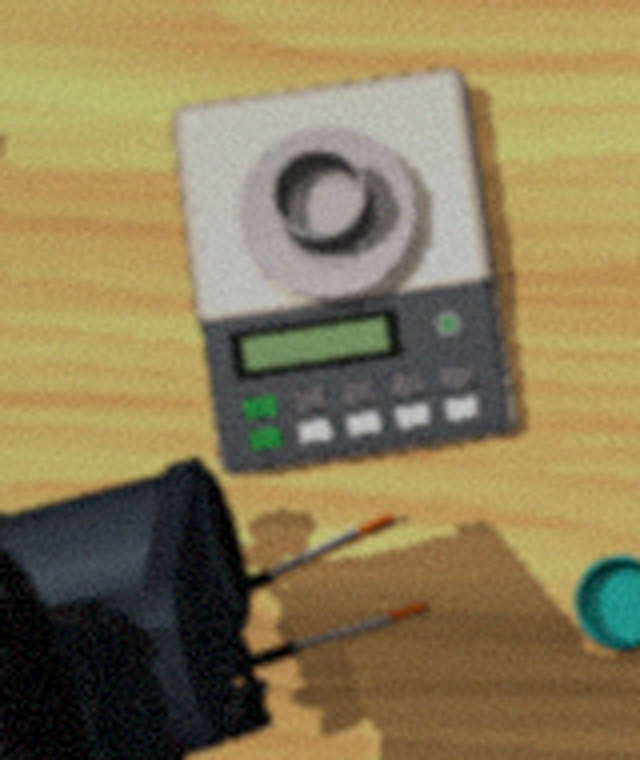

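Emit:
{"op": "step_arm", "data": {"increments": [[85, [20, 0, 0], [0, 0, 0]], [85, [18, 0, 0], [0, 0, 0]], [85, [9, 0, 0], [0, 0, 0]], [85, [4, 0, 0], [0, 0, 0]], [85, [0, 0, 0], [0, 0, 0]], [70, [0, 0, 0], [0, 0, 0]], [60, [0, 0, 0], [0, 0, 0]], [55, [0, 0, 0], [0, 0, 0]]]}}

```text
time: 10.65
eef_pos: [0.4042, 0.233, 0.0189]
eef_rot: [[0.001, 0.923, 0.386], [0.0, 0.386, -0.923], [-1.0, 0.001, 0.0]]
wrist_force: [1.6, -0.1, 1.0]
opening: 0.0547
```

Run:
```python
from h import *
from plan import *
s=arm.state(); print(s["time"],s["eef_pos"],np.round(s["eef_rot"],3).tolist(),s["wrist_force"],s["opening"])
g=arm.grab_frame("scene"); crop(g,310,100,440,210,"s10",6)
```

```text
10.65 [0.4042 0.233  0.0189] [[0.001, 0.923, 0.386], [0.0, 0.386, -0.923], [-1.0, 0.001, 0.0]] [ 1.579  -0.0733  0.9639] 0.0547030071994304
```

View pics/s10.png

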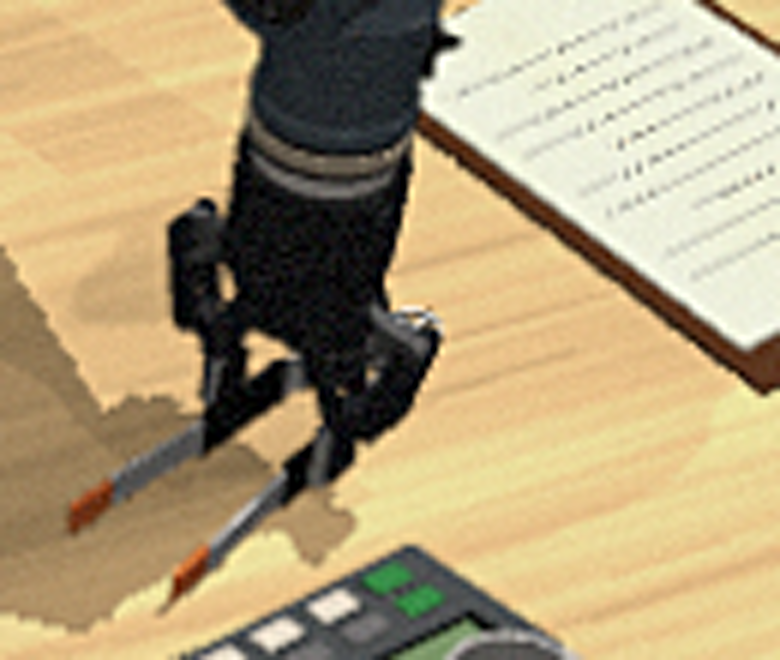

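Emit:
{"op": "step_arm", "data": {"increments": [[52, [0, 0, 0], [0, 0, 0]], [50, [0, 0, 0], [0, 0, 0]], [48, [0, 0, 0], [0, 0, 0]], [48, [0, 0, 0], [0, 0, 0]], [48, [0, 0, 0], [0, 0, 0]], [48, [-5, 0, 0], [0, 0, 0]], [48, [-10, 0, 0], [0, 0, 0]], [48, [0, 0, 0], [0, 0, 0]], [48, [0, 0, 0], [0, 0, 0]]]}}

```text
time: 11.82
eef_pos: [0.4036, 0.2328, 0.0336]
eef_rot: [[-0.0, 0.923, 0.386], [0.0, 0.386, -0.923], [-1.0, -0.0, -0.0]]
wrist_force: [0.2, 0.2, -1.2]
opening: 0.0481
```

Run:
```python
from h import *
s=arm.state(); print(s["time"],s["eef_pos"],np.round(s["eef_rot"],3).tolist(),s["wrist_force"],s["opening"])
g=arm.grab_frame("scene"); crop(g,310,100,440,210,"s11",6)
f=arm.grab_frame("top"); crop(f,110,210,230,300,"t11",6)
```

```text
11.825 [0.40362855 0.2328186  0.03364299] [[-0.0, 0.923, 0.386], [0.0, 0.386, -0.923], [-1.0, -0.0, -0.0]] [ 0.18778457  0.24684389 -1.15231572] 0.04810454092982471
```

View pics/s11.png

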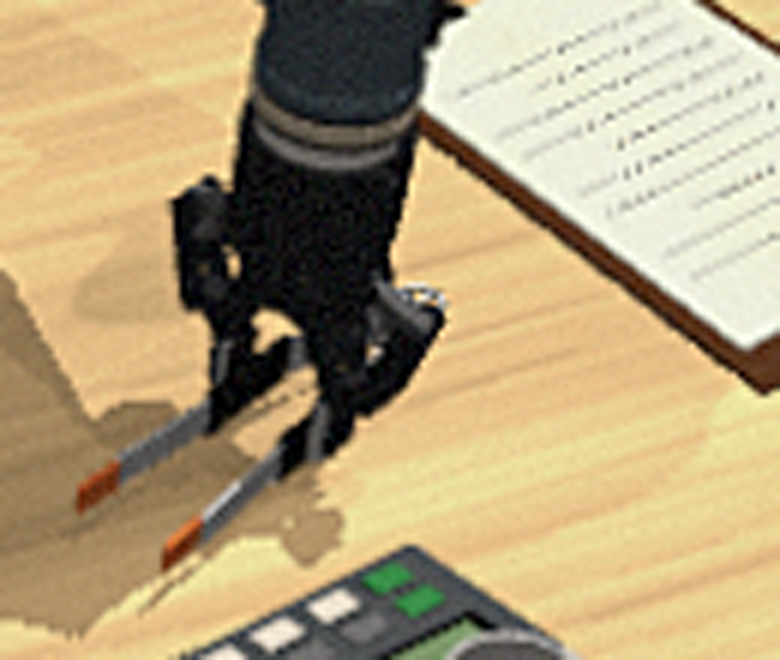

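View pics/t11.png

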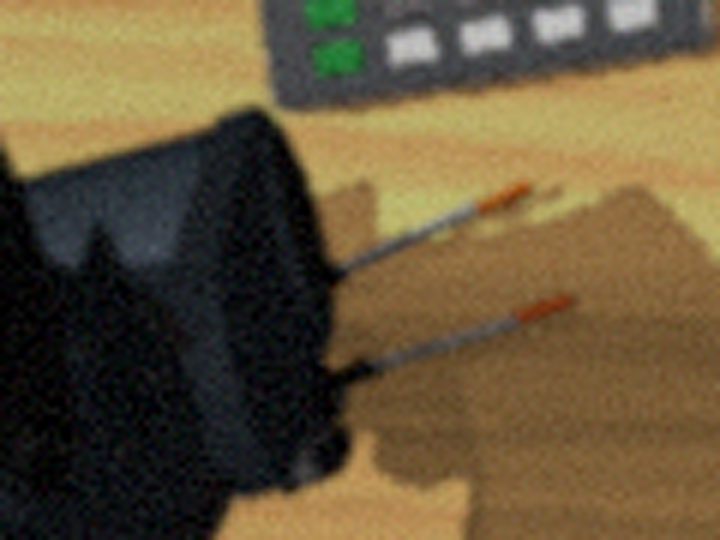

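Run:
```python
from h import *
from plan import *
f=arm.grab_frame("top"); g=arm.grab_frame("scene"); s=arm.state()
a=[onz(f,p,.0375) for p in ((193.8,243.2),(200.5,261.5))]; b=[onz(g,p,.029) for p in ((340.3,190.5),(326.3,181.2))]
t=[tri(f,(193.8,243.2),g,(340.3,190.5)),tri(f,(200.5,261.5),g,(326.3,181.2))]
print(a,b,t)
R=np.array(s["eef_rot"]); p=np.array(s["eef_pos"])
for m in (np.mean(a,0),np.mean(b,0),(t[0][0]+t[1][0])/2): print(m, R.T@(m-p), np.degrees(np.arctan2(*(m-p)[1::-1])))
# bush per view, same style: top rim center in top view & scene
import pickle; f0,g0=pickle.load(open("fg0.pkl","rb"))
crop(f0,280,150,320,190,"bt",14); crop(g0,260,260,300,300,"bs",14)
```

```text
[array([0.4629, 0.1473, 0.0375]), array([0.4175, 0.1289, 0.0375])] [array([0.4667, 0.1498, 0.029 ]), array([0.4213, 0.131 , 0.029 ])] [(array([0.4647, 0.1498, 0.0269]), np.float64(0.0022520677428793955)), (array([0.4189, 0.1313, 0.0265]), np.float64(0.002152616086021049))]
[0.4402 0.1381 0.0375] [-0.0041 -0.0027  0.1015] -68.81622312565236
[0.444  0.1404 0.029 ] [0.0044 0.0018 0.1009] -66.31486731258097
[0.4418 0.1405 0.0267] [ 0.0067 -0.0003  0.0999] -67.45942248371136
```

View pics/bt.png

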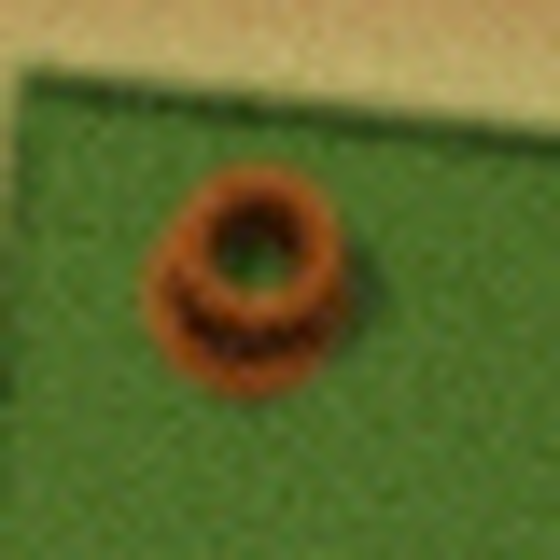

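View pics/bs.png

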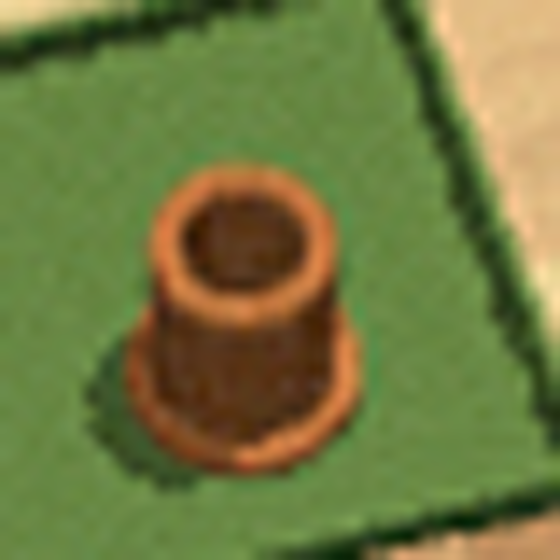

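Run:
```python
from h import *
from plan import *
import pickle; f0,g0=pickle.load(open("fg0.pkl","rb"))
print(onz(f0,(298.1,167.0),.043),onz(g0,(277.1,277.0),.043),tri(f0,(298.1,167),g0,(277.1,277)))
b=np.array([.6615,-.112])
print("carton",[onz(f0,p,.075) for p in((278,135),(335,143))])
az=.396
d=np.array([np.sin(az),-np.cos(az)]); grip=b-.101*d; print(grip)
R=yawR(az)
plan([.404,.2325,.034],R,[.404,.2325,.15],az,3,48)
plan([.404,.2325,.15],R,[*grip,.15],az,9,48,[.6]+[1]*7+[.6])
```

```text
[ 0.6629 -0.1121  0.043 ] [ 0.6621 -0.1107  0.043 ] (array([ 0.6627, -0.1116,  0.0443]), np.float64(0.0010082020619032932))
carton [array([ 0.7367, -0.0588,  0.075 ]), array([ 0.7185, -0.2033,  0.075 ])]
[ 0.6225 -0.0188]
[48, [-38.7, 0.0, 0.0], [0.0, 0.0, 0.0]]
[48, [-38.6, 0.0, 0.0], [0.0, 0.0, 0.0]]
[48, [-38.7, 0.0, 0.0], [0.0, 0.0, 0.0]]
end [0.404  0.2325 0.15  ] maxsh 38.7 maxturn 0.0
[48, [0.0, 7.7, 23.1], [0.0, 0.0, 0.0]]
[48, [0.0, 12.7, 38.6], [0.0, 0.0, 0.0]]
[48, [0.0, 12.8, 38.5], [0.0, 0.0, 0.0]]
[48, [0.0, 12.8, 38.6], [0.0, 0.0, 0.0]]
[48, [0.0, 12.7, 38.6], [0.0, 0.0, 0.0]]
[48, [0.0, 12.8, 38.5], [0.0, 0.0, 0.0]]
[48, [0.0, 12.8, 38.6], [0.0, 0.0, 0.0]]
[48, [0.0, 12.7, 38.5], [0.0, 0.0, 0.0]]
[48, [0.0, 7.7, 23.2], [0.0, 0.0, 0.0]]
end [ 0.6226 -0.0188  0.15  ] maxsh 40.666939889792545 maxturn 0.0
```

Emit:
{"op": "step_arm", "data": {"increments": [[48, [-25, 0, 0], [0, 0, 0]], [48, [-45, 0, 0], [0, 0, 0]], [48, [-46, 0, 0], [0, 0, 0]]]}}

```text
time: 12.4
eef_pos: [0.4031, 0.2326, 0.1503]
eef_rot: [[-0.002, 0.923, 0.386], [-0.001, 0.386, -0.923], [-1.0, -0.002, -0.0]]
wrist_force: [1.3, -0.1, -0.7]
opening: 0.0479
```

Emit:
{"op": "step_arm", "data": {"increments": [[48, [0, 7.7, 23.1], [0, 0, 0]], [48, [0, 12.7, 38.6], [0, 0, 0]], [48, [0, 12.8, 38.5], [0, 0, 0]], [48, [0, 12.8, 38.6], [0, 0, 0]], [48, [0, 12.7, 38.6], [0, 0, 0]], [48, [0, 12.8, 38.5], [0, 0, 0]], [48, [0, 12.8, 38.6], [0, 0, 0]], [48, [0, 12.7, 38.5], [0, 0, 0]], [48, [0, 8.6, 23.2], [0, 0, 0]], [48, [30, 0, 0], [0, 0, 0]]]}}

```text
time: 13.65
eef_pos: [0.6267, -0.0207, 0.1211]
eef_rot: [[0.008, 0.923, 0.384], [-0.002, 0.384, -0.924], [-1.0, 0.006, 0.005]]
wrist_force: [-0.1, 0.9, -0.8]
opening: 0.0484
```

Emit:
{"op": "step_arm", "data": {"increments": [[48, [20, 0, 0], [0, 0, 0]], [48, [0, 0, 0], [0, 0, 0]], [48, [0, 0, 0], [0, 0, 0]]]}}

```text
time: 14.02
eef_pos: [0.6233, -0.0181, 0.1]
eef_rot: [[0.0, 0.923, 0.386], [-0.0, 0.386, -0.923], [-1.0, 0.0, 0.0]]
wrist_force: [0.2, 0.8, -0.8]
opening: 0.0479
```

Run:
```python
from h import *
s=arm.state(); print(s["time"],s["eef_pos"],np.round(s["eef_rot"],3).tolist(),s["wrist_force"],s["opening"])
g=arm.grab_frame("scene"); crop(g,230,190,350,300,"s12",6)
f=arm.grab_frame("top"); crop(f,220,120,340,220,"t12",6)
```

```text
14.025 [ 0.62333321 -0.01813294  0.09996054] [[0.0, 0.923, 0.386], [-0.0, 0.386, -0.923], [-1.0, 0.0, 0.0]] [ 0.16271191  0.84043172 -0.84390174] 0.04785310696914951
```

View pics/s12.png

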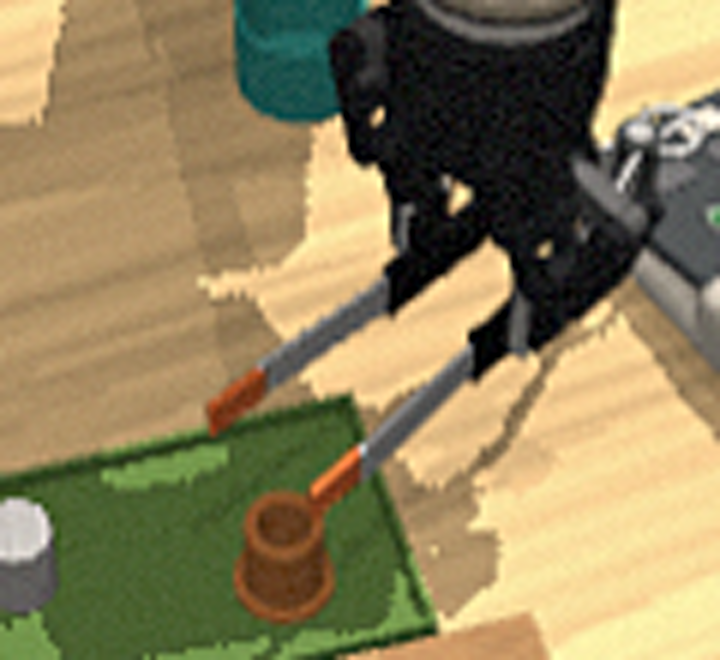

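View pics/t12.png

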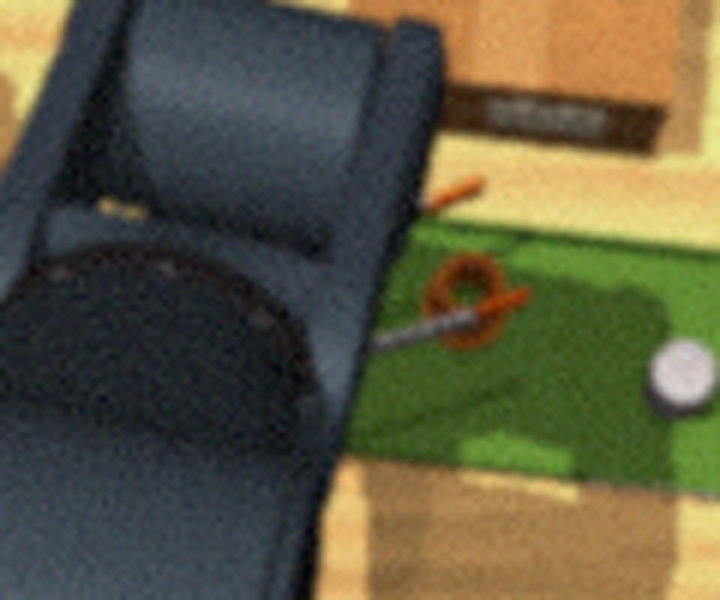

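Run:
```python
from h import *
from plan import *
f=arm.grab_frame("top"); g=arm.grab_frame("scene"); s=arm.state()
t=[tri(f,(296,152.5),g,(286.2,270)),tri(f,(303.3,170.8),g,(269.7,256.7))]
a=[onz(f,p,.104) for p in ((296,152.5),(303.3,170.8))]; b=[onz(g,p,.095) for p in ((286.2,270),(269.7,256.7))]
R=np.array(s["eef_rot"]); p=np.array(s["eef_pos"])
print(t,a,b)
for m in (np.mean(a,0),np.mean(b,0),(t[0][0]+t[1][0])/2): print(m, R.T@(m-p))
B=np.array([.6626,-.1115,.043]); print(R.T@(B-p))
```

```text
[(array([ 0.6855, -0.1018,  0.0972]), np.float64(0.003477514925810583)), (array([ 0.6396, -0.1203,  0.0951]), np.float64(0.0032009777954010916))] [array([ 0.6828, -0.103 ,  0.104 ]), array([ 0.6367, -0.1212,  0.104 ])] [array([ 0.6847, -0.0995,  0.095 ]), array([ 0.64  , -0.1187,  0.095 ])]
[ 0.6597 -0.1121  0.104 ] [-0.0032 -0.003   0.1006]
[ 0.6623 -0.1091  0.095 ] [0.0058 0.0006 0.0988]
[ 0.6625 -0.111   0.0962] [0.0046 0.     0.1007]
[ 0.0578 -0.0002  0.101 ]
```

Emit:
{"op": "step_arm", "data": {"increments": [[48, [20, 0, 0], [0, 0, 0]], [48, [18, 0, 0], [0, 0, 0]], [48, [8, 0, 0], [0, 0, 0]], [48, [5, 0, 0], [0, 0, 0]], [48, [0, 0, 0], [0, 0, 0]]]}}

```text
time: 14.85
eef_pos: [0.6232, -0.0182, 0.0485]
eef_rot: [[-0.0, 0.923, 0.386], [0.0, 0.386, -0.923], [-1.0, -0.0, -0.0]]
wrist_force: [0.6, 0.3, -0.8]
opening: 0.048
```

Run:
```python
from h import *
s=arm.state(); print(s["time"],s["eef_pos"],s["wrist_force"],s["torque"],s["opening"])
g=arm.grab_frame("scene"); crop(g,230,190,350,300,"s13",6)
f=arm.grab_frame("top"); crop(f,220,120,340,220,"t13",6)
```

```text
14.85 [ 0.62320946 -0.01820031  0.04850201] [ 0.60531755  0.28504677 -0.82958207] [-0.05251283  0.05057218 -0.05111417] 0.047986565603558316
```

View pics/s13.png

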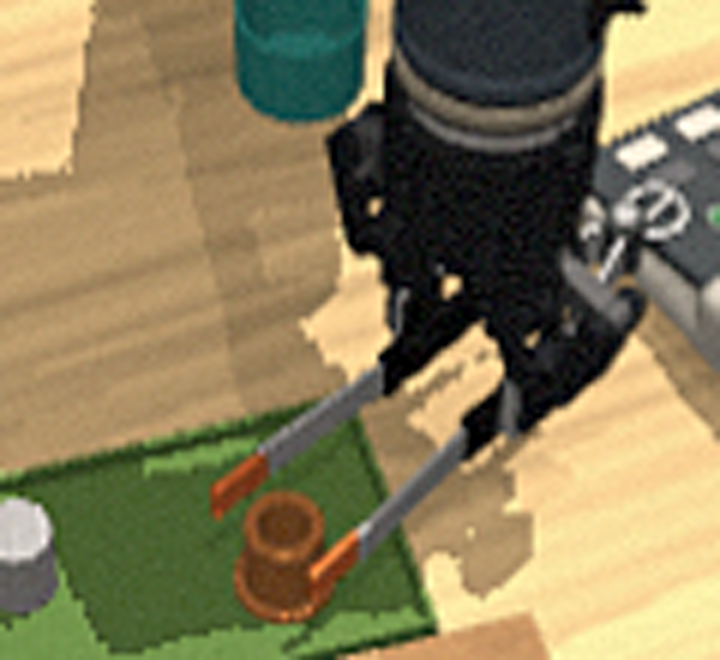

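View pics/t13.png

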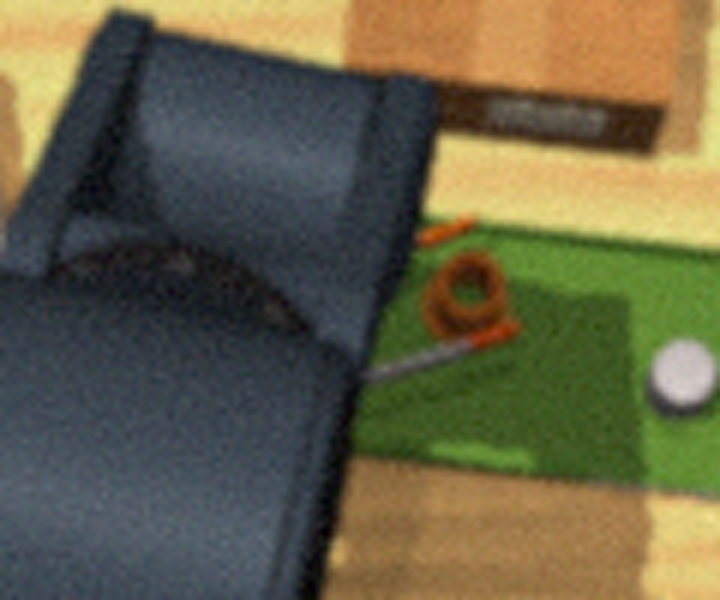

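The tips straddle the bush well. But the tongs' pin and spring loop now overhang the scale's housing and would hit it lower down. I'll go back up, swing the tongs by about 27° around the bush and come in from nearer the robot.

Run:
```python
from plan import *
az=.867; B=np.array([.6626,-.1115]); d=np.array([np.sin(az),-np.cos(az)]); grip=B-.1007*d; print(grip, B-.21*d)
plan([.6234,-.0181,.115],yawR(.396),[*grip,.115],az,5,48)
```

```text
[ 0.5858 -0.0463] [0.5025 0.0244]
[48, [0.0, -9.1, 2.3], [-0.094, 0.0, 0.0]]
[48, [0.0, -9.3, 1.5], [-0.094, 0.0, 0.0]]
[48, [0.0, -9.4, 0.5], [-0.095, 0.0, 0.0]]
[48, [0.0, -9.4, -0.3], [-0.094, 0.0, 0.0]]
[48, [0.0, -9.3, -1.2], [-0.094, 0.0, 0.0]]
end [ 0.5858 -0.0463  0.115 ] maxsh 9.42019108086455 maxturn 0.095
```

Emit:
{"op": "step_arm", "data": {"increments": [[48, [-20, 0, 0], [0, 0, 0]], [48, [-45, 0, 0], [0, 0, 0]], [48, [0, -9.1, 2.3], [-0.094, 0, 0]], [48, [0, -9.3, 1.5], [-0.094, 0, 0]], [48, [0, -9.4, 0.5], [-0.095, 0, 0]], [48, [0, -9.4, -0.3], [-0.094, 0, 0]], [48, [0, -9.3, -1.2], [-0.094, 0, 0]], [48, [15, 0, 0], [0, 0, 0]], [48, [0, 0, 0], [0, 0, 0]], [48, [0, 0, 0], [0, 0, 0]]]}}

```text
time: 16.2
eef_pos: [0.5858, -0.0462, 0.0985]
eef_rot: [[0.0, 0.647, 0.762], [0.0, 0.762, -0.647], [-1.0, 0.0, 0.0]]
wrist_force: [-0.3, 0.4, -1.2]
opening: 0.0483
```

Run:
```python
from h import *
s=arm.state(); print(s["time"],s["eef_pos"],np.round(s["eef_rot"],3).tolist(),s["wrist_force"],s["torque"],s["opening"])
g=arm.grab_frame("scene"); crop(g,230,190,350,300,"s14",6)
f=arm.grab_frame("top"); crop(f,220,120,340,220,"t14",6)
```

```text
16.2 [ 0.58583128 -0.0462082   0.09853172] [[0.0, 0.647, 0.762], [0.0, 0.762, -0.647], [-1.0, 0.0, 0.0]] [-0.32278736  0.44945134 -1.19533496] [-0.01640067  0.02465941  0.0286913 ] 0.04832989512737701
```

View pics/s14.png

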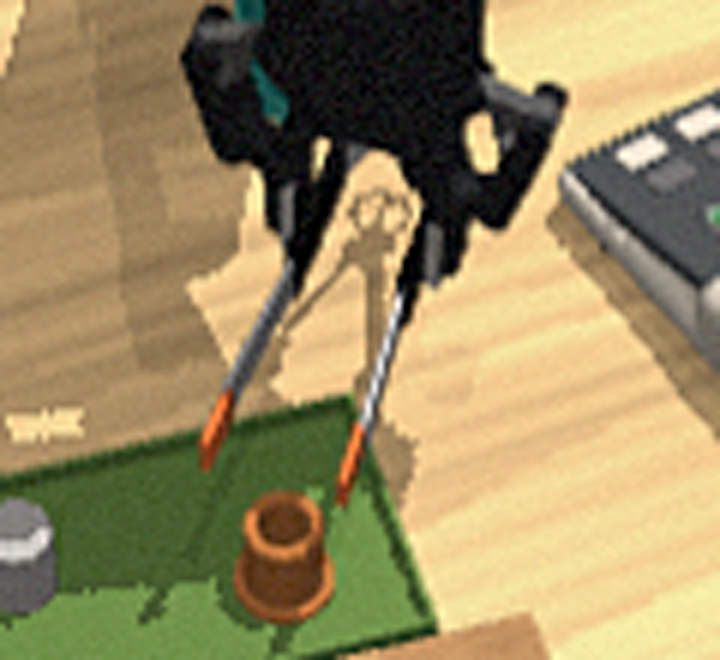

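View pics/t14.png

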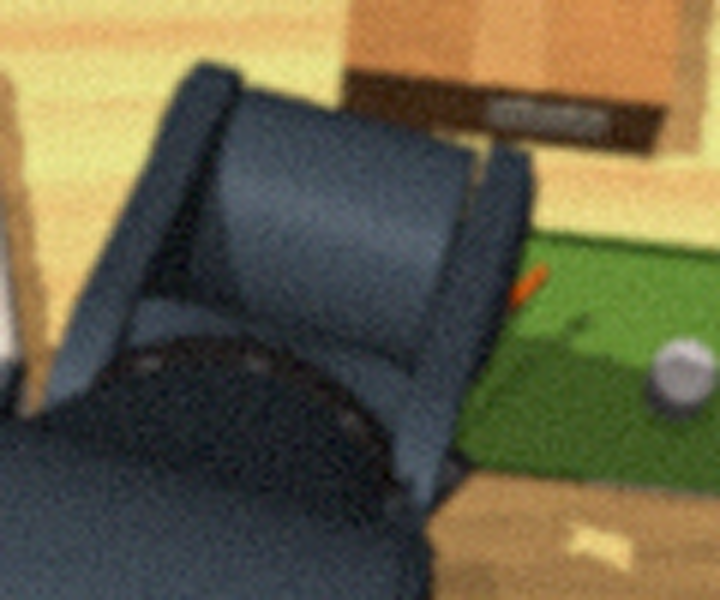

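Run:
```python
from h import *
from plan import *
g=arm.grab_frame("scene"); s=arm.state()
b=[onz(g,p,.0935) for p in ((266.2,261.7),(288.5,267.5))]
R=np.array(s["eef_rot"]); p=np.array(s["eef_pos"]); m=np.mean(b,0)
print(b,m,R.T@(m-p), R.T@(np.array([.6626,-.1115,.043])-p),np.linalg.norm(b[0]-b[1]))
```

```text
[array([ 0.6483, -0.13  ,  0.0935]), array([ 0.6798, -0.0922,  0.0935])] [ 0.664  -0.1111  0.0935] [0.0053 0.0012 0.1015] [ 0.0558 -0.0001  0.1007] 0.04925743967817072
```

Well centred. I'll descend to bush height, check, then squeeze.

Emit:
{"op": "step_arm", "data": {"increments": [[48, [20, 0, 0], [0, 0, 0]], [48, [20, 0, 0], [0, 0, 0]], [48, [12, 0, 0], [0, 0, 0]], [48, [7, 0, 0], [0, 0, 0]], [48, [4, 0, 0], [0, 0, 0]], [48, [0, 0, 0], [0, 0, 0]]]}}

```text
time: 17.1
eef_pos: [0.5857, -0.0464, 0.0357]
eef_rot: [[0.0, 0.647, 0.762], [-0.0, 0.762, -0.647], [-1.0, 0.0, 0.0]]
wrist_force: [0.8, -0.2, -0.9]
opening: 0.0476
```

Run:
```python
from h import *
s=arm.state(); print(s["time"],s["eef_pos"],s["wrist_force"],s["torque"],s["opening"])
g=arm.grab_frame("scene"); crop(g,230,190,350,300,"s15",6)
```

```text
17.1 [ 0.58566586 -0.04644901  0.03569258] [ 0.81669124 -0.15701395 -0.90893836] [ 0.02260405 -0.01688126  0.05785028] 0.04763368870367182
```

View pics/s15.png

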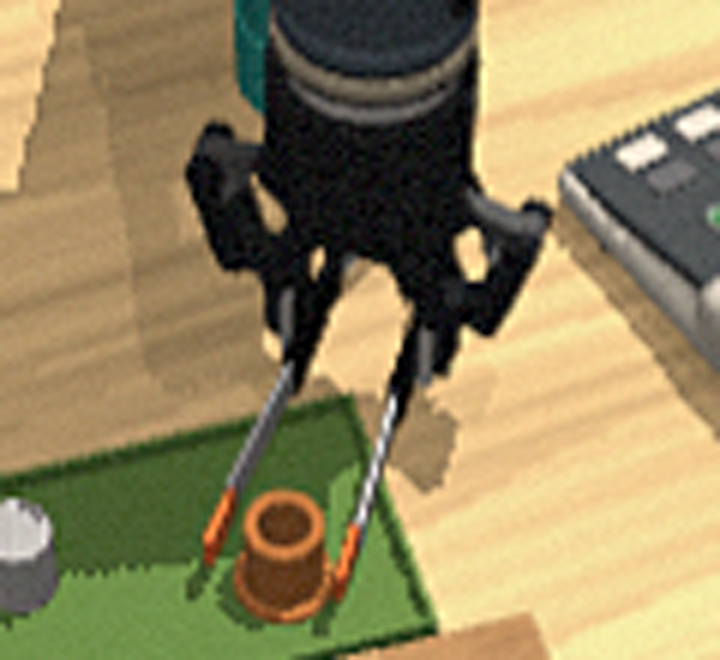

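Emit:
{"op": "step_arm", "data": {"increments": [[46, [0, 0, 0], [0, 0, 0]], [44, [0, 0, 0], [0, 0, 0]], [42, [0, 0, 0], [0, 0, 0]], [40, [0, 0, 0], [0, 0, 0]], [35, [0, 0, 0], [0, 0, 0]], [30, [0, 0, 0], [0, 0, 0]], [30, [0, 0, 0], [0, 0, 0]], [30, [0, 0, 0], [0, 0, 0]]]}}

```text
time: 18.15
eef_pos: [0.5856, -0.0465, 0.0357]
eef_rot: [[0.0, 0.647, 0.762], [-0.0, 0.762, -0.647], [-1.0, 0.0, 0.0]]
wrist_force: [0.2, 0.5, 0.6]
opening: 0.0388
```

Run:
```python
from h import *
s=arm.state(); print(s["time"],s["eef_pos"],s["wrist_force"],s["torque"],s["opening"])
g=arm.grab_frame("scene"); crop(g,230,190,350,300,"s16",6)
```

```text
18.15 [ 0.58561417 -0.04645348  0.0357141 ] [0.1592575  0.45543505 0.60915023] [-0.06436788 -0.0786067  -0.02968039] 0.03882204885707173
```

View pics/s16.png

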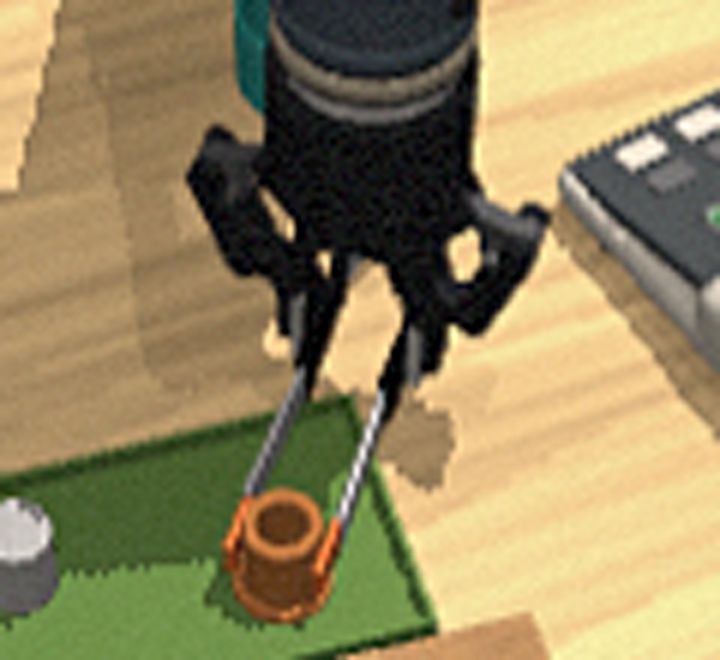

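The tips have closed on the bush and stalled at 38.8 mm. I'll lift slowly.

Emit:
{"op": "step_arm", "data": {"increments": [[30, [-3, 0, 0], [0, 0, 0]], [30, [-7, 0, 0], [0, 0, 0]], [30, [-12, 0, 0], [0, 0, 0]], [30, [-18, 0, 0], [0, 0, 0]], [30, [-20, 0, 0], [0, 0, 0]], [30, [0, 0, 0], [0, 0, 0]], [30, [0, 0, 0], [0, 0, 0]]]}}

```text
time: 19.08
eef_pos: [0.5853, -0.0463, 0.0958]
eef_rot: [[0.0, 0.647, 0.762], [-0.0, 0.762, -0.647], [-1.0, 0.0, 0.0]]
wrist_force: [0.9, -0.4, -2.4]
opening: 0.0391
```

Run:
```python
from h import *
s=arm.state(); print(s["time"],s["eef_pos"],s["wrist_force"],s["torque"],s["opening"])
g=arm.grab_frame("scene"); crop(g,230,190,350,300,"s17",6)
```

```text
19.075 [ 0.58533805 -0.04634948  0.09584369] [ 0.8916586  -0.3514663  -2.43713507] [ 0.030987    0.07231565 -0.03681022] 0.03908236453114458
```

View pics/s17.png

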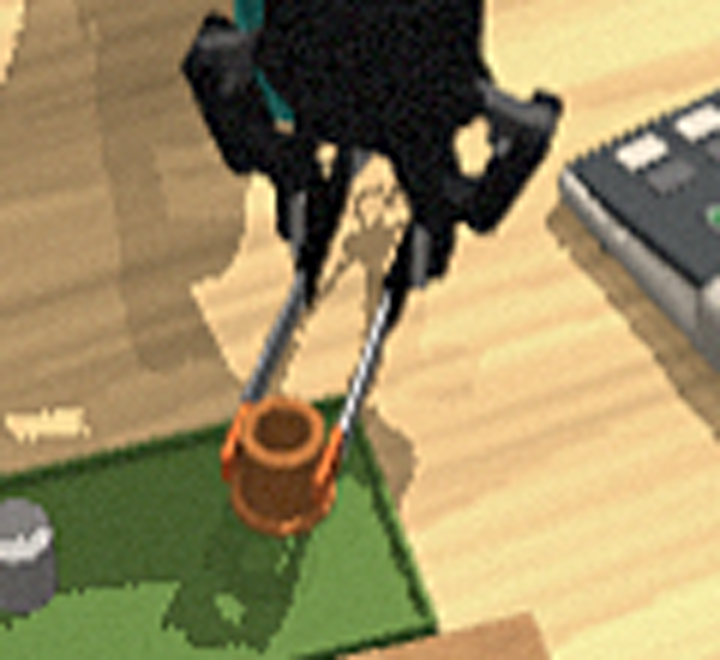

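The bush is lifted clear, upright in the tongs. Next I'll measure where the cup's mouth is on the pan.

Run:
```python
from h import *
g=arm.grab_frame("scene"); crop(g,360,180,430,260,"s18",7)
f=arm.grab_frame("top"); crop(f,150,130,220,200,"t18",7)
c=[.658,.1792]
print(proj(g,[[*c,.123],[*c,.078]]),proj(f,[[*c,.123],[*c,.078]]))
```

```text
[[395.83591802 214.15051842]
 [391.90925175 226.93306979]] [[179.02723583 157.84401885]
 [181.90637831 162.98635655]]
```

View pics/s18.png

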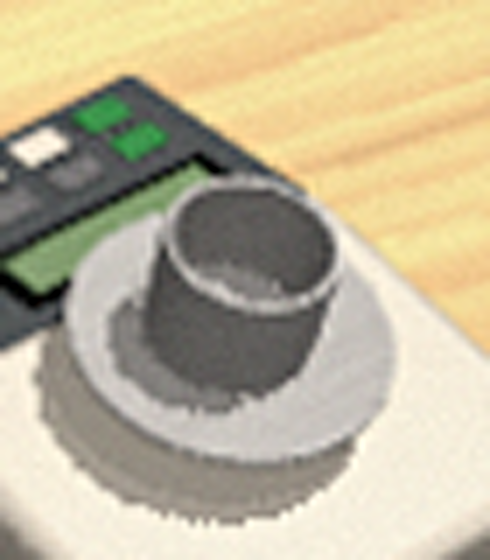

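View pics/t18.png

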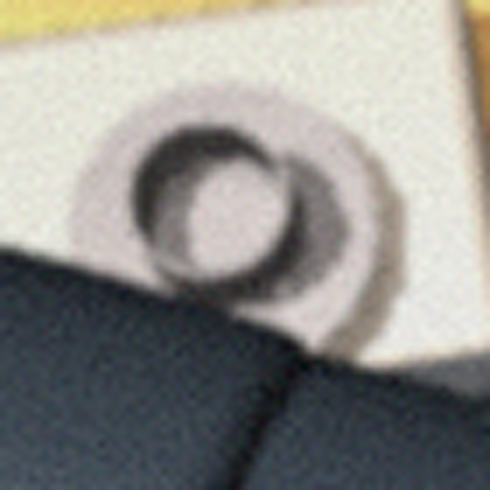

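Run:
```python
from plan import *
az=.867; d=np.array([np.sin(az),-np.cos(az)]); B=np.array([.6578,.179]); grip=B-.1007*d; print(grip)
plan([.5856,-.0463,.216],yawR(az),[*grip,.216],az,9,30,[.5,.8,1,1,1,1,1,.8,.4])
```

```text
[0.581  0.2442]
[30, [0.0, 14.6, -12.8], [0.0, 0.0, 0.0]]
[30, [0.0, 23.3, -20.4], [0.0, 0.0, 0.0]]
[30, [0.0, 29.1, -25.5], [0.0, 0.0, 0.0]]
[30, [0.0, 29.1, -25.5], [0.0, 0.0, 0.0]]
[30, [0.0, 29.2, -25.6], [0.0, 0.0, 0.0]]
[30, [0.0, 29.1, -25.5], [0.0, 0.0, 0.0]]
[30, [0.0, 29.1, -25.5], [0.0, 0.0, 0.0]]
[30, [0.0, 23.3, -20.4], [0.0, 0.0, 0.0]]
[30, [0.0, 11.7, -10.3], [0.0, 0.0, 0.0]]
end [0.581  0.2442 0.216 ] maxsh 38.8329756778952 maxturn 0.0
```

Emit:
{"op": "step_arm", "data": {"increments": [[30, [-15, 0, 0], [0, 0, 0]], [30, [-25, 0, 0], [0, 0, 0]], [30, [-30, 0, 0], [0, 0, 0]], [30, [-30, 0, 0], [0, 0, 0]], [30, [-20, 0, 0], [0, 0, 0]], [30, [0, 7.6, -6.7], [0, 0, 0]], [30, [0, 15, -13.1], [0, 0, 0]], [30, [0, 15, -13.1], [0, 0, 0]], [30, [0, 15, -13.1], [0, 0, 0]], [30, [0, 15, -13.1], [0, 0, 0]]]}}

```text
time: 20.48
eef_pos: [0.5839, 0.0453, 0.2151]
eef_rot: [[-0.001, 0.646, 0.763], [0.0, 0.763, -0.646], [-1.0, -0.0, -0.001]]
wrist_force: [1.2, 0.3, -1.6]
opening: 0.0391
```

Emit:
{"op": "step_arm", "data": {"increments": [[30, [0, 18, -15.8], [0, 0, 0]], [30, [0, 18, -15.8], [0, 0, 0]], [30, [0, 18, -15.8], [0, 0, 0]], [30, [0, 18, -15.8], [0, 0, 0]], [30, [0, 18, -15.8], [0, 0, 0]], [30, [0, 18, -15.8], [0, 0, 0]], [30, [0, 18, -15.8], [0, 0, 0]], [30, [0, 14, -12], [0, 0, 0]], [30, [0, 10, -9], [0, 0, 0]], [30, [0, 0, 0], [0, 0, 0]]]}}

```text
time: 21.72
eef_pos: [0.5807, 0.2438, 0.2155]
eef_rot: [[-0.0, 0.646, 0.763], [-0.0, 0.763, -0.646], [-1.0, -0.0, 0.0]]
wrist_force: [0.3, -0.6, -2.3]
opening: 0.0391
```

Run:
```python
from h import *
s=arm.state(); print(s["time"],s["eef_pos"],np.round(s["eef_rot"],3).tolist(),s["wrist_force"],s["torque"],s["opening"])
g=arm.grab_frame("scene"); crop(g,330,100,460,270,"s19",4)
f=arm.grab_frame("top"); crop(f,100,100,260,230,"t19",4)
```

```text
21.725 [0.58072712 0.24381901 0.2154953 ] [[-0.0, 0.646, 0.763], [-0.0, 0.763, -0.646], [-1.0, -0.0, 0.0]] [ 0.31520527 -0.64153582 -2.31272385] [ 0.06682384 -0.00120205  0.00601889] 0.03911034532195435
```

View pics/s19.png

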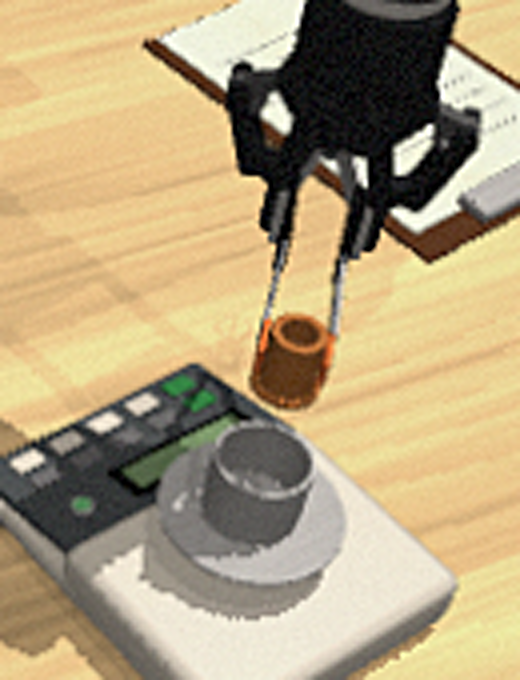

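View pics/t19.png

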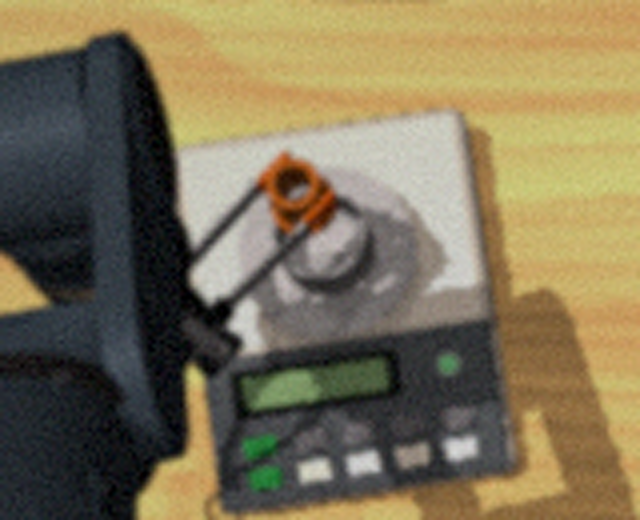

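Run:
```python
from h import *
g=arm.grab_frame("scene"); f=arm.grab_frame("top")
print(tri(f,(174,146.2),g,(405,183.2)), onz(g,(405,183.2),.2225), onz(f,(174,146.2),.2225))
```

```text
(array([0.65727419, 0.17660492, 0.2205373 ]), np.float64(0.004049026971333931)) [0.65925652 0.17725556 0.2225    ] [0.65555298 0.17443706 0.2225    ]
```

Emit:
{"op": "step_arm", "data": {"increments": [[30, [10, 0, 0], [0, 0, 0]], [30, [10, 0, 0], [0, 0, 0]], [30, [7, 0, 0], [0, 0, 0]], [30, [5, 0, 0], [0, 0, 0]], [30, [0, 0, 0], [0, 0, 0]], [30, [0, 0, 0], [0, 0, 0]], [30, [0, 0, 0], [0, 0, 0]], [30, [0, 0, 0], [0, 0, 0]]]}}

```text
time: 22.92
eef_pos: [0.5811, 0.2429, 0.1839]
eef_rot: [[0.001, 0.647, 0.762], [0.0, 0.762, -0.647], [-1.0, 0.0, 0.0]]
wrist_force: [-0.2, 0.8, -1.7]
opening: 0.039
```

Run:
```python
from h import *
s=arm.state(); print(s["time"],s["eef_pos"],s["wrist_force"],s["torque"],s["opening"])
g=arm.grab_frame("scene"); crop(g,330,100,460,270,"s20",4); cv2.imwrite("pics/s20f.png",g["img"])
f=arm.grab_frame("top"); crop(f,100,100,400,300,"t20",2.6)
```

```text
22.925 [0.58107363 0.24294773 0.18394442] [-0.17695012  0.77242643 -1.66579644] [0.06494324 0.07028909 0.01718817] 0.03900726581583643
```

View pics/s20.png

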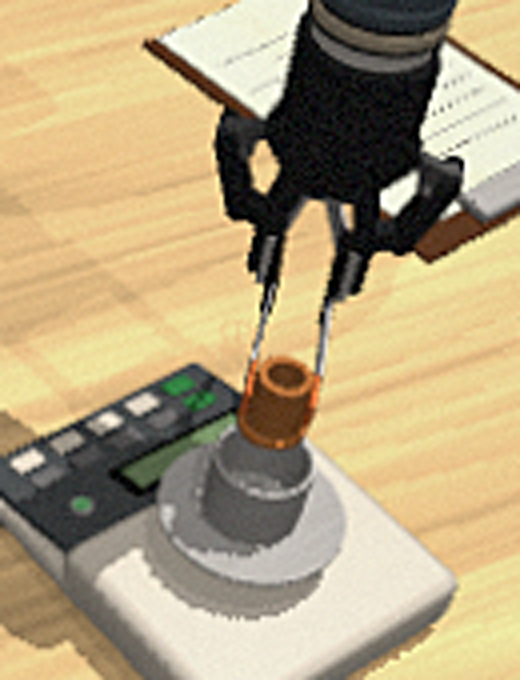

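View pics/t20.png

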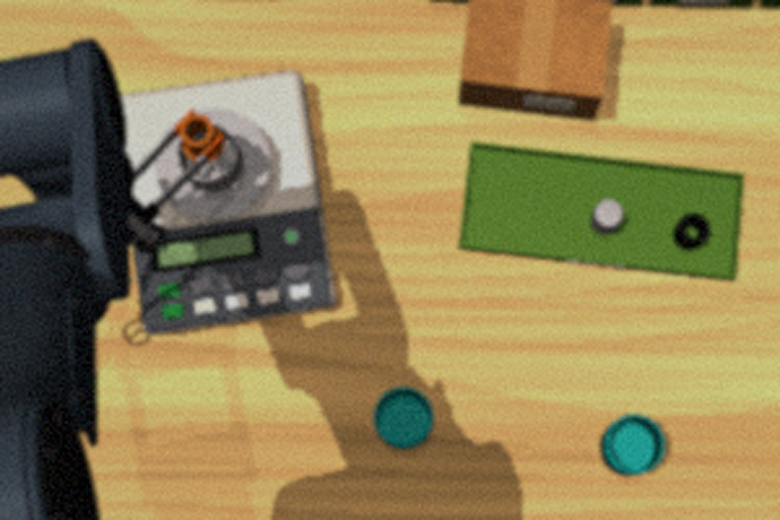

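View pics/s20f.png

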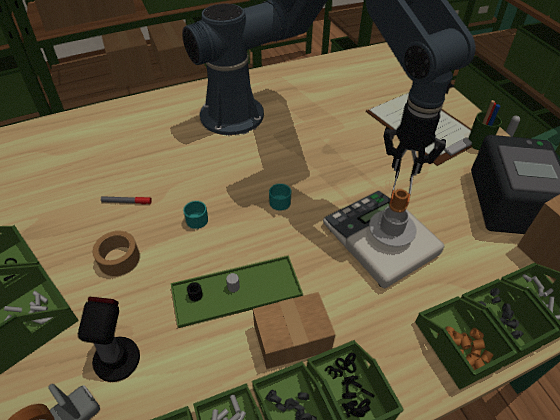

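Run:
```python
from h import *
g=arm.grab_frame("scene"); f=arm.grab_frame("top"); crop(f,150,130,220,200,"t21",8); crop(g,370,175,430,245,"s21",8)
print(tri(f,(176.2,150),g,(401.6,193.6)),onz(g,(401.6,193.6),.191))
print(proj(g,[[.6578,.179,.151],[.6578,.179,.123]]))
```

```text
(array([0.65765263, 0.17625608, 0.18999735]), np.float64(0.0028917615869796134)) [0.65873849 0.17704845 0.191     ]
[[398.2801365  205.71067805]
 [395.71324158 214.11394074]]
```

View pics/s21.png

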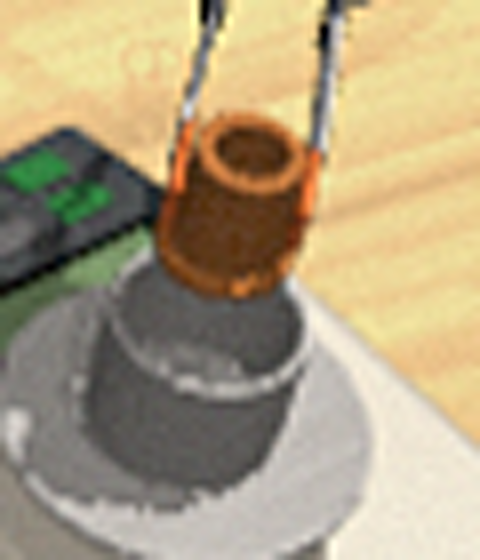

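View pics/t21.png

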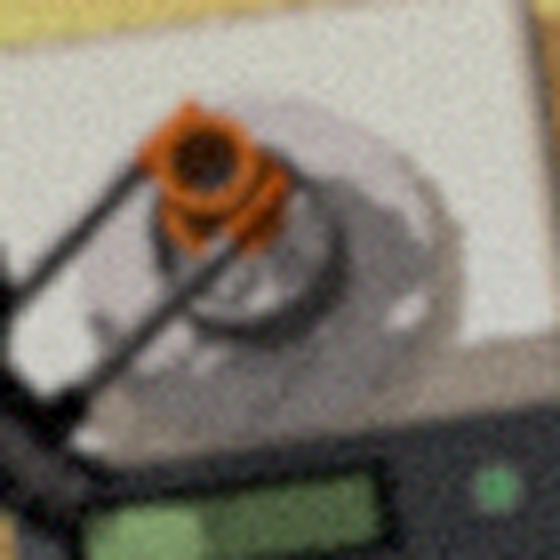

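Emit:
{"op": "step_arm", "data": {"increments": [[30, [0, 1.5, -1.3], [0, 0, 0]], [30, [0, 0, 0], [0, 0, 0]], [30, [0, 0, 0], [0, 0, 0]], [30, [0, 0, 0], [0, 0, 0]], [30, [0, 0, 0], [0, 0, 0]], [30, [0, 0, 0], [0, 0, 0]]]}}

```text
time: 23.88
eef_pos: [0.5809, 0.2448, 0.1836]
eef_rot: [[-0.0, 0.647, 0.762], [0.0, 0.762, -0.647], [-1.0, 0.0, -0.0]]
wrist_force: [-0.1, 0.2, -1.9]
opening: 0.039
```

Run:
```python
from h import *
s=arm.state(); print(s["time"],s["eef_pos"],s["wrist_force"],s["opening"],np.abs(s["qvel"]).max())
g=arm.grab_frame("scene"); crop(g,370,175,430,245,"s22",8)
print(arm.hand_in())
```

```text
23.875 [0.58093055 0.2448392  0.18360963] [-0.13615269  0.17812454 -1.90913675] 0.039020868731190685 0.0020942464160980064
the job is handed in; nothing more can be done
None
```

View pics/s22.png

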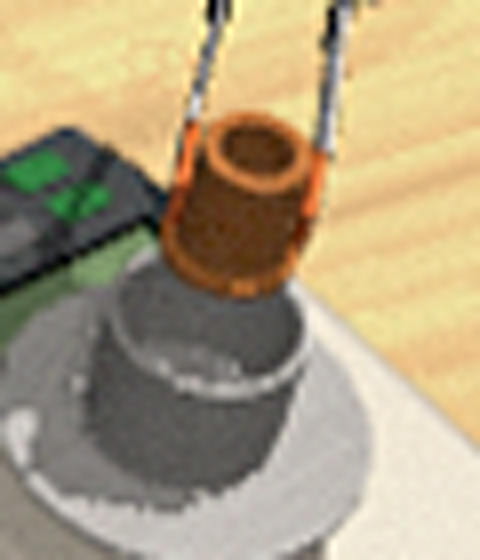

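The job is done and handed in at about 24 s. The steel cup stands upright near the middle of the scale's pan, released. The tongs hold the bronze bush still over the cup's mouth.

- **Last checks:** the bush's foot is about 27 mm above the rim, and after a final 2 mm nudge it is centred to within a few mm. The grip is steady at 39 mm and the arm is at rest. The wrist carries only about 2 N. In the last full pictures the roller, spacer, turquoise cups, tape, carton and marker show no visible movement.
- **Correction on the way:** my first approach to the bush would have brought the tongs' pin end down on the scale housing. I saw it in the picture while the force reading was still normal, backed off, turned the tongs about 27° around the bush and came in again.
- **Disagreement:** the two cameras differ by 2–4 mm on the same point, which is more than the stated 2 mm in places. I mostly used the average of the two views, or the scene view alone, and the clearances were larger than that difference.

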